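# Straighten the shed shelf

## Task

Tidy the white shelf: put whichever of the torch, cork sanding block and round wax tin are lying on it into their matching cut-outs in the wooden tool tray, and nudge the square tins back into one straight, evenly spaced row, each flush and square against the batten at the back of the shelf and centred on one of the dark lines. Slide the tins, do not lift them. Start the row at the line nearest the tool tray and leave no line empty between tins. Leave the red cup and the brush where they are.

Things in the scene. Friction and masses are not known exactly. Their poses are not given: they have to be found in the camera images.
- shelf: Fixed white shelf board on brackets, 270 (x) x 520 (y) mm, top 70 mm above the bench. Origin: on the bench under its centre; x points away from the robot, y along it towards the tray. A pine batten, 22 mm high above the top and 18 thick, runs along the back, front face at x = +117 mm. Four thin dark lines cross the top along x, at y = +187.5, +62.5, -62.5, -187.5 mm. No lip on the other sides.
- line1 (a point): Point on the shelf top on dark line 1 of 4 (line 1 is nearest the tool tray), 44 mm in front of the batten: the centre of the underside of a tin that stands against the batten on this line. Axes as the shelf's.
- line2 (a point): Point on the shelf top on dark line 2 of 4 (line 1 is nearest the tool tray), 44 mm in front of the batten: the centre of the underside of a tin that stands against the batten on this line. Axes as the shelf's.
- line3 (a point): Point on the shelf top on dark line 3 of 4 (line 1 is nearest the tool tray), 44 mm in front of the batten: the centre of the underside of a tin that stands against the batten on this line. Axes as the shelf's.
- line4 (a point): Point on the shelf top on dark line 4 of 4 (line 1 is nearest the tool tray), 44 mm in front of the batten: the centre of the underside of a tin that stands against the batten on this line. Axes as the shelf's.
- tin1: Square lidded metal tin full of screws, 88 x 88 x 40 mm high, about 0.6 kg; upright sides, too wide for an 85 mm gripper: slide it by pushing its sides or its knob. A round wooden knob, 24 mm across and 14 mm high (top at z = 54 mm), is fixed on the middle of the lid. Origin: centre of the underside; x and y square to its sides, z up. It starts askew in the front half of the shelf. May be absent.
- tin2: Square lidded metal tin full of screws, 88 x 88 x 40 mm high, about 0.6 kg; upright sides, too wide for an 85 mm gripper: slide it by pushing its sides or its knob. A round wooden knob, 24 mm across and 14 mm high (top at z = 54 mm), is fixed on the middle of the lid. Origin: centre of the underside; x and y square to its sides, z up. It starts askew in the front half of the shelf. May be absent.
- tin3: Square lidded metal tin full of screws, 88 x 88 x 40 mm high, about 0.6 kg; upright sides, too wide for an 85 mm gripper: slide it by pushing its sides or its knob. A round wooden knob, 24 mm across and 14 mm high (top at z = 54 mm), is fixed on the middle of the lid. Origin: centre of the underside; x and y square to its sides, z up. It starts askew in the front half of the shelf. May be absent.
- tin4: Square lidded metal tin full of screws, 88 x 88 x 40 mm high, about 0.6 kg; upright sides, too wide for an 85 mm gripper: slide it by pushing its sides or its knob. A round wooden knob, 24 mm across and 14 mm high (top at z = 54 mm), is fixed on the middle of the lid. Origin: centre of the underside; x and y square to its sides, z up. It starts askew in the front half of the shelf. May be absent.
- torch: Black torch lying down, 150 mm long (x), with a 44 x 44 mm square head (x = 35 to 75 mm) and square tail (x = -75 to -50 mm); between them a round barrel 32 mm in diameter, axis at z = 22 mm, to grip. About 0.22 kg. Origin: centre of the underside. Starts in the back half of the shelf. May be absent.
- block: Cork sanding block, 110 (its x) x 62 (its y) x 36 mm high, about 0.1 kg. Origin: centre of the underside. Starts in the back half of the shelf. May be absent.
- waxtin: Round metal wax tin, 62 mm in diameter and 42 mm high, about 0.16 kg. Origin: centre of the underside, z up. Starts in the back half of the shelf. May be absent.
- tray: Fixed wooden tool tray, 216 (x) x 150 (y) x 16 mm high, on the bench left of the shelf, with three cut-outs 12 mm deep: a long one 158 x 52 mm for the torch, a shorter, wider one 118 x 70 mm for the block (both long along x) and a round one 70 mm across for the wax tin. Origin: centre of the underside.
- nest_torch (a point): Centre of the floor of the long cut-out (4 mm above the bench; the tray's top is 12 mm higher). Axes as the tray's.
- nest_block (a point): Centre of the floor of the shorter, wider rectangular cut-out (4 mm above the bench). Axes as the tray's.
- nest_waxtin (a point): Centre of the floor of the round cut-out (4 mm above the bench). Axes as the tray's.
- cup: Bystander: red plastic cup, 72 mm across, 95 mm high, standing on the bench. Origin: centre of the underside.
- brush: Bystander: wooden handled brush, 190 mm long, lying on the bench.

How it is judged:
By the outcome, as a careful person would: the job done as asked, in the order asked, and still so for the second after the job is handed in, with the robot touching nothing.
Of tin1, tin2, tin3, tin4 only 3 to 4 are there at a start; the rules pass over those that are not, and their reading is None.
Of torch, block, waxtin only 2 to 3 are there at a start; the rules pass over those that are not, and their reading is None.
At some moment in a run one of tin1, tin2, tin3, tin4 may be knocked a few centimetres aside while the robot is not near it.
It also fails if it takes over 210 s, if anything falls off the work surface, if the arm or the gripper's body presses on something with over 40 N, if the wrist force passes 120 N, or if a joint passes its speed limit or range.

## Robot

A 6-joint arm with a two-finger parallel gripper is mounted at the origin on the work surface. World frame = base frame: x ahead of the robot, y to its left, z up, the work surface at z = 0. Lengths are in m, angles in degrees, forces in N, time in s.
With the tool pointing down it reaches from about 0.35 to 0.875 m from the base axis. Payload 4.2 kg.
Tool frame: the origin (TCP) lies midway between the tips of the shut fingers; the grasp point (between the pads) lies robot.pinch_z behind it (robot.pinch_z is the distance from the TCP to the grasp point, in m); z points along the fingers, y is the line along which they close (so a half turn about z gives the same grasp; the last joint's range is limited). The gripper opens to 85 mm and grips with 20 to 120 N. Pads are 22 mm wide; open, the fingers measure 114 mm over their backs; the gripper's body (76 mm by 85 mm) begins 54 mm behind the grasp point. The pads swing forward as they close: fully open they stand 13 mm farther back than shut.
Start: joints at [-55.829, 22.042, 0.453, 0, -68.411, -14.817], TCP at [0.207, -0.59, 0.231] pointing down, gripper open.
Joint ranges: [-179.83, 179.83], [-69.29, 118.12], [-61.27, 80.66], [-181.25, 117.63], [-171.15, -9.14], [-177.46, 177.46]. Speed limits (degrees/s): [159.86, 159.86, 180, 180, 180, 180].

## Interface

Orientations are given as [roll, pitch, yaw] about the fixed x, y, z axes, in that order (R = Rz(yaw) Ry(pitch) Rx(roll)).
In Python, from workcell import robot gives the robot as it stands.
- The arm moves only by the tool apply_moves, never from a script. Its argument "moves" is a list of rows, each a list of 2 entries, a list of its own where there are three numbers: the shift along the tool's x, y, z in cm, then the turn about the tool's z in rad. In form: [[[tx, ty, tz], turn], ...]. A call has 1 to 20 rows; each row shifts and turns the commanded pose from where the row before left it, along the tool's axes as they then stand; what a row does not reach is not made up. A row lasts 1/10 s, in which the tool goes at most 50 mm and 8.59 degrees, less where a joint would pass 70% of its speed; a pose out of reach is approached as far as the arm can. A call with a gripper value outside its range is refused whole. "gripper" is the opening, from 0 (shut) to 1 (fully open), set as the call begins (left out, the last holds). The fingers move at their own pace and stop on an object; the grip force is fixed at half the most. Time passes only in rows, so rows that do not move let the fingers close. It gives the time, the measured TCP pose, the force, the opening and the grip force at its end, in the units of the state.
- robot.state(): the state, without advancing time (a new reading comes with each control period).
- robot.grab_frame(name): name is "side" or "top"; returns a dict with "pixels" (420x560x3 uint8, red, green, blue), "intrinsics" (3x3 intrinsics, pixels), "dist" ([k1, k2, p1, p2, k3] as OpenCV has them; the pictures are not rectified), "eye" and "rotation" of the camera in the world. Camera axes: x right, y down, z forward; pixel columns grow to the right and rows downward; lengths in m; the calibration is good to about 2 mm. A picture is of the moment at which its call begins. There is no depth.
- robot.job_done(): hands the job in; it is judged then, once.
Trained networks look in a picture, given as the dict that the camera call returned (one of the last four; its "shot" number tells which), for a name from the list of things; names that differ only in an ending like _2 or _b are one class to them, and where a whole thing is asked for, a point or a joint stands for the part that bears it (a point fixed in the world has none). Each returns a list of dicts, best first, with "conf" (0 to 1); they miss things now and then, are a little off and sometimes report something else, mostly with a low value. They report only what shows in the picture. A call takes as long as a camera call.
- robot.find_in(picture, name): "box" ([left, top, right, bottom] in pixels, round what is visible of it).
- robot.mark_of(picture, name): "position" ([column, row] in pixels: a listed point, or the origin of a listed thing).
The state is a dict: "clock": time; "joints": joint angles; "qvel": joint speeds; "joint_efforts": joint torques, N m; "ee_pos": TCP position; "ee_rot": TCP orientation; "wrist_force": force on the tool from outside, world axes, zero at the start; "wrist_torque": the same for the moment, N m; "width": finger opening in m; "gripper_force": force on a finger pad.
Only numpy, scipy, OpenCV 4.12 (cv2) and the standard library are available. Lean on these libraries where they do the work, as an engineer would, in place of code of your own. Each camera call takes 0.05 s, during which the arm holds its last target. There are 200 camera calls.

## Working session

There is one attempt and no reset: what is moved stays moved. The work goes in short steps, Python scripts to look and compute and a tool call to move; the robot and the scene stay as the last step left them, time stands still between calls to the robot, and variables do not carry over. Pictures are saved under pics/ and viewed, at most 14 in all, crops included, and the job is handed in when it is done.

Besides the shell and the picture viewer there is one more tool, called after "Emit:" as name(argument=value, ...), one argument or row to a line, values as JSON. apply_moves: Moves the arm, as the interface text tells. Its arguments: {"type":"object","properties":{"moves":{"type":"array"},"gripper":{"type":"number"}},"required":["moves"]}

```bash
mkdir -p pics; ls; cat > h.py <<'E'
import numpy as np, cv2
from workcell import robot
def save(p,f): cv2.imwrite('pics/'+f,cv2.cvtColor(p['pixels'],cv2.COLOR_RGB2BGR))
def ray(p,uv):
    n=cv2.undistortPoints(np.array([[uv]],float),np.array(p['intrinsics'],float),np.array(p['dist'],float))[0,0]
    return np.array(p['rotation'])@np.array([n[0],n[1],1.])
def at(p,uv,z):
    d=ray(p,uv);e=np.array(p['eye']);return e+d*(z-e[2])/d[2]
def proj(p,X):
    R=np.array(p['rotation']);t=-R.T@np.array(p['eye'])
    return cv2.projectPoints(np.atleast_2d(np.array(X,float)),cv2.Rodrigues(R.T)[0],t,np.array(p['intrinsics'],float),np.array(p['dist'],float))[0][:,0]
E
python3 - <<'E'
from h import *
print(robot.state(), robot.pinch_z)
T=robot.grab_frame('top');S=robot.grab_frame('side');save(T,'t0.png');save(S,'s0.png')
for p in(T,S):
    print(p['eye'],np.round(p['rotation'],3).tolist(),p['intrinsics'][0])
    for n in 'shelf line1 line2 line3 line4 tin1 torch block waxtin tray nest_torch nest_block nest_waxtin cup brush'.split():
        z=.07 if n.startswith('line') or n in('tin1','torch','block','waxtin') else .004 if n.startswith('nest') else 0
        print(n,[(np.round(m['conf'],2),np.round(m['position']).tolist(),np.round(at(p,m['position'],z)[:2],3).tolist()) for m in robot.mark_of(p,n)[:6]])
E
```

```text
pics
{'clock': 0.0, 'joints': array([-5.58289303e+01,  2.20914530e+01,  3.78413863e-01, -2.82442235e-02,
       -6.84097004e+01, -1.48178094e+01]), 'qvel': array([ 0.02507802, -0.04649374, -0.00534664,  0.04774009, -0.10113955,
       -0.05487651]), 'joint_efforts': array([-4.11342935e-04, -3.92292023e+01,  1.88398844e+01,  4.18618396e+00,
       -4.76625617e-03, -1.51122176e-06]), 'ee_pos': array([ 0.20695339, -0.58912156,  0.23020688]), 'ee_rot': array([ 1.79874629e+02, -6.02316647e-03, -1.60657154e+02]), 'wrist_force': array([ 1.71692248,  0.98097017, -0.19484708]), 'wrist_torque': array([-0.02399436,  0.0057729 , -0.00453337]), 'gripper_force': 0.0, 'width': 0.08534526826820484} 0.0187
[0.46324762 0.01545557 1.01488836] [-176.763, 1.91, -91.157] [397.86544495   0.         271.99584283]Traceback (most recent call last):
  File "<stdin>", line 8, in <module>
  File "h.py", line 8, in at
    d=ray(p,uv);e=np.array(p['eye']);return e+d*(z-e[2])/d[2]
                                                         ~^^^
IndexError: invalid index to scalar variable.
```

View pics/t0.png

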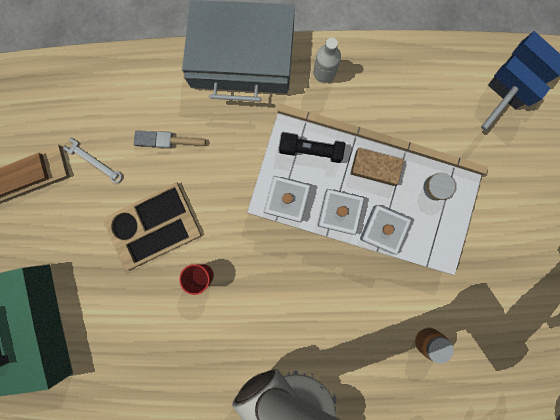

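View pics/s0.png

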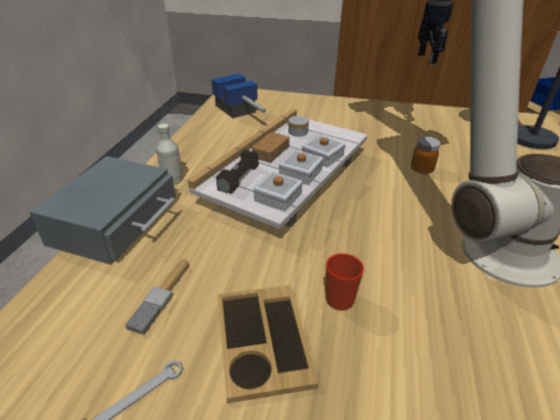

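The top view shows the torch (313,148), block (377,167), waxtin (440,186), three tins with knobs at (288,198), (343,211) and (389,229), and the tray at (152,226). The side view shows the same layout. The rotation turns out to be roll/pitch/yaw, so I'll fix the helper.

```bash
cat > h.py <<'E'
import numpy as np, cv2
from scipy.spatial.transform import Rotation as Ro
from scipy.optimize import least_squares
from workcell import robot
def save(p,f): cv2.imwrite('pics/'+f,cv2.cvtColor(p['pixels'],cv2.COLOR_RGB2BGR))
def RR(p): return Ro.from_euler('xyz',p['rotation'],degrees=True).as_matrix()
def ray(p,uv):
    n=cv2.undistortPoints(np.array([[uv]],float),np.array(p['intrinsics'],float),np.array(p['dist'],float))[0,0]
    return RR(p)@np.array([n[0],n[1],1.])
def at(p,uv,z):
    d=ray(p,uv);e=np.array(p['eye']);return e+d*(z-e[2])/d[2]
def proj(p,X):
    R=RR(p);t=-R.T@np.array(p['eye'])
    return cv2.projectPoints(np.atleast_2d(np.array(X,float)),cv2.Rodrigues(R.T)[0],t,np.array(p['intrinsics'],float),np.array(p['dist'],float))[0][:,0]
E
python3 - <<'E'
from h import *
T=robot.grab_frame('top');S=robot.grab_frame('side')
cv2.imwrite('pics/t0z.png',cv2.resize(cv2.cvtColor(T['pixels'][100:285,240:500],cv2.COLOR_RGB2BGR),(780,555),interpolation=cv2.INTER_CUBIC))
for p in(T,S):
    print(p['eye'],p['dist'])
    for n in 'shelf line1 line2 line3 line4 tin1 torch block waxtin tray nest_torch nest_block nest_waxtin cup brush'.split():
        z=.07 if n.startswith('line') or n in('tin1','torch','block','waxtin') else .004 if n.startswith('nest') else 0
        print(n,[(float(np.round(m['conf'],2)),np.round(m['position']).tolist(),np.round(at(p,m['position'],z)[:2],3).tolist()) for m in robot.mark_of(p,n)[:6]])
E
```

```text
[0.46324762 0.01545557 1.01488836] [-0.11395767  0.          0.          0.          0.        ]
shelf [(0.88, [360.0, 191.0], [0.56, -0.179])]
line1 [(0.86, [354.0, 154.0], [0.644, -0.153]), (0.75, [447.0, 182.0], [0.571, -0.377]), (0.71, [301.0, 139.0], [0.684, -0.028]), (0.62, [398.0, 168.0], [0.607, -0.259])]
line2 [(0.86, [354.0, 154.0], [0.644, -0.153]), (0.75, [447.0, 182.0], [0.571, -0.377]), (0.71, [301.0, 139.0], [0.684, -0.028]), (0.62, [398.0, 168.0], [0.607, -0.259])]
line3 [(0.86, [354.0, 154.0], [0.644, -0.153]), (0.75, [447.0, 182.0], [0.571, -0.377]), (0.71, [301.0, 139.0], [0.684, -0.028]), (0.62, [398.0, 168.0], [0.607, -0.259])]
line4 [(0.86, [354.0, 154.0], [0.644, -0.153]), (0.75, [447.0, 182.0], [0.571, -0.377]), (0.71, [301.0, 139.0], [0.684, -0.028]), (0.62, [398.0, 168.0], [0.607, -0.259])]
tin1 [(0.75, [340.0, 211.0], [0.507, -0.115]), (0.72, [287.0, 202.0], [0.532, 0.01])]
torch [(0.69, [314.0, 151.0], [0.653, -0.058])]
block [(0.82, [373.0, 165.0], [0.616, -0.199])]
waxtin [(0.91, [434.0, 186.0], [0.563, -0.344]), (0.55, [352.0, 154.0], [0.644, -0.149]), 
[... 1186 characters left out ...]
, -0.019]), (0.73, [278.0, 142.0], [0.606, -0.267]), (0.66, [253.0, 158.0], [0.649, -0.155])]
tin1 [(0.87, [320.0, 156.0], [0.471, -0.211]), (0.84, [298.0, 173.0], [0.511, -0.108]), (0.59, [279.0, 196.0], [0.538, 0.005])]
torch [(0.59, [237.0, 181.0], [0.658, -0.029])]
block [(0.83, [270.0, 152.0], [0.611, -0.198])]
waxtin [(0.76, [298.0, 131.0], [0.561, -0.348]), (0.31, [298.0, 127.0], [0.568, -0.378]), (0.15, [300.0, 175.0], [0.507, -0.102])]
tray [(0.59, [261.0, 337.0], [0.487, 0.36])]
nest_torch [(0.79, [287.0, 337.0], [0.44, 0.349])]
nest_block [(0.89, [240.0, 322.0], [0.534, 0.34])]
nest_waxtin []
cup [(0.72, [337.0, 296.0], [0.362, 0.227])]
brush [(0.92, [165.0, 298.0], [0.7, 0.317])]
```

View pics/t0z.png

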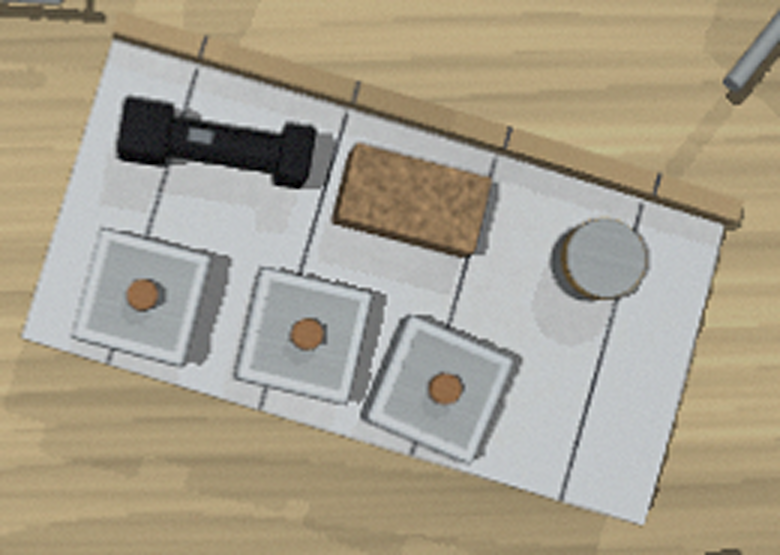

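The crop shows torch, block and wax tin along the back, and tins A, B, C (knobs at crop (142,294), (307,334), (446,388)) near lines 1, 2 and 3. Lines meet the front edge at crop (108,362), (263,408), (413,455), (562,500). Next is precise fitting.

```bash
cat >> h.py <<'E'
C0=(0.30,-0.50)  # ortho origin, 1px=1mm : row=(x), col=(y)
def ortho(p,z,sz=(520,980)):
    xs,ys=np.meshgrid(C0[0]+np.arange(sz[0])*.001,C0[1]+np.arange(sz[1])*.001,indexing='ij')
    uv=proj(p,np.c_[xs.ravel(),ys.ravel(),np.full(xs.size,z)]).astype(np.float32).reshape(*sz,2)
    return cv2.remap(p['pixels'],uv[...,0],uv[...,1],cv2.INTER_CUBIC)
def blobs(mask,amin):
    mask=cv2.morphologyEx(mask.astype(np.uint8),cv2.MORPH_OPEN,np.ones((5,5)))
    out=[]
    for c in cv2.findContours(mask,cv2.RETR_EXTERNAL,cv2.CHAIN_APPROX_NONE)[0]:
        if cv2.contourArea(c)<amin: continue
        # swap to (x,y)
        q=c[:,0,::-1].astype(np.float32)
        (cx,cy),(w,h),a=cv2.minAreaRect(q)
        if w<h: w,h,a=h,w,a+90
        out.append((round(C0[0]+cx*.001,4),round(C0[1]+cy*.001,4),round(w),round(h),round((a+90)%180-90,1)))
    return out
E
cat > m.py <<'E'
from h import *
T=robot.grab_frame('top')
z=lambda x,y:(240+x/3-.33,100+y/3-.33)
pts=[((-.135,.26),(22,337)),((-.135,-.26),(645,523)),((-.135,.1875),(108,362)),((-.135,.0625),(263,408)),((-.135,-.0625),(413,455)),((-.135,-.1875),(562,500))]
loc=np.array([a for a,b in pts]);uv=np.array([z(*b) for a,b in pts])
L=[(.073,.1875,301,139),(.073,.0625,354,154),(.073,-.0625,398,168),(.073,-.1875,447,182)]
def res(v):
    x,y,a=v;R=np.array([[np.cos(a),-np.sin(a)],[np.sin(a),np.cos(a)]])
    w=loc@R.T+[x,y];r=proj(T,np.c_[w,np.full(len(w),.07)])-uv
    return r.ravel()
s=least_squares(res,[.56,-.178,-.32],loss='soft_l1');print('shelf',s.x,np.degrees(s.x[2]),np.round(s.fun.reshape(-1,2),1).tolist())
hsv=lambda o:cv2.cvtColor(o,cv2.COLOR_RGB2HSV).astype(int)
v=hsv(ortho(T,.016))[...,2]; m=v<60; m[:, :700]=0
print('nests(z16)',blobs(m,1500))
v=hsv(ortho(T,.1))[...,2]; m=v<60; m[:,650:]=0;m[:250]=0; print('torch z100',blobs(m,1500))
h=hsv(ortho(T,.106)); m=(h[...,1]>90)&(h[...,2]>60); m[:,400:]=0;
print('cork z106',[b for b in blobs(m,4000) if b[2]<140])
o=ortho(T,.124);h=hsv(o);m=(h[...,1]>100)&(h[...,2]>90);print('knobs z124',[b for b in blobs(m,250) if b[2]<40])
o=ortho(T,.112); cv2.imwrite('pics/o112.png',cv2.cvtColor(o[100:430:,50:650][::-1,::-1],cv2.COLOR_RGB2BGR))
E
python3 m.py
```

```text
shelf [ 0.55848867 -0.18338155 -0.31455903] -18.022904982295575 [[0.0, -0.2], [0.5, 0.4], [0.4, 0.3], [-0.7, 0.2], [-0.2, -0.3], [-0.1, -0.4]]
nests(z16) [(0.5263, 0.3358, 117, 69, -66.2), (0.4835, 0.431, 67, 66, 0.0), (0.445, 0.3439, 158, 51, -65.7)]
torch z100 [(0.6558, -0.0501, 150, 50, 79.3)]
cork z106 [(0.6075, -0.1997, 111, 63, 73.9)]
knobs z124 [(0.537, 0.01, 20, 20, -90.0), (0.5055, -0.1125, 21, 21, -90.0), (0.4625, -0.215, 22, 19, -90.0)]
```

View pics/o112.png

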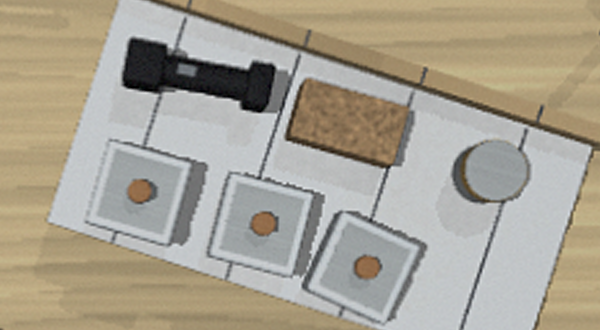

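Everything agrees with the given sizes: nests 117x69, 67 round, 158x51 mm; torch 150 long; cork 111x63; the waxtin top centre lies at about (496,170) in the ortho picture, giving (0.560,-0.347). Going for the torch.

```bash
cat > go.py <<'E'
import sys
from h import *
s=robot.state();x,y,z,yaw=map(float,sys.argv[1:5])
p=s['ee_pos'];cy=s['ee_rot'][2]
d=(yaw-cy+180)%360-180
def dl(a): a=np.radians(a);w=np.array([x,y,z])-p;return np.round(100*np.array([w[0]*np.cos(a)+w[1]*np.sin(a),w[0]*np.sin(a)-w[1]*np.cos(a),-w[2]]),2)
print('t',round(s['clock'],2),'pos',np.round(p,4),'rpy',np.round(s['ee_rot'],2),'turn rad',round(-np.radians(d),3),'shift after turn',dl(cy+d),'shift before turn',dl(cy),'w',round(s['width'],4),'F',np.round(s['wrist_force'],1))
E
python3 go.py .6555 -.0575 .2 -100.7
```

```text
t 1.8 pos [ 0.2071 -0.5897  0.2313] rpy [-180.     -0.   -160.65] turn rad -1.046 shift after turn [-60.62 -34.18   3.13] shift before turn [-59.94  35.35   3.13] w 0.0856 F [-0.6 -0.1 -0.2]
```

Emit:
apply_moves(
  moves=[
    [[0,0,0],-0.131],
    [[0,0,0],-0.131],
    [[0,0,0],-0.131],
    [[0,0,0],-0.131],
    [[0,0,0],-0.131],
    [[0,0,0],-0.131],
    [[0,0,0],-0.131],
    [[0,0,0],-0.13],
    [[-2,-1,0.1],0],
    [[-4,-2.3,0.2],0],
    [[-4,-2.3,0.2],0],
    [[-4,-2.3,0.2],0],
    [[-4,-2.3,0.2],0],
    [[-4,-2.3,0.2],0],
    [[-4,-2.3,0.2],0],
    [[-4,-2.3,0.2],0],
    [[-4,-2.3,0.2],0],
    [[-4,-2.3,0.2],0],
    [[-4,-2.3,0.2],0],
    [[-4,-2.3,0.2],0],
  ],
  gripper=0.75,
)

```text
clock: 3.8
ee_pos: [0.5517, -0.1846, 0.2086]
ee_rot: [-180.0, -0.0, -100.6]
wrist_force: [0.7, -1.7, 0.5]
width: 0.0642
gripper_force: 0.0
```

Emit:
apply_moves(
  moves=[
    [[-4,-2.3,0.2],0],
    [[-4,-2.3,0.2],0],
    [[-4,-2.3,0.2],0],
    [[-2,-0.9,0.2],0],
    [[0,0,0],0],
    [[0,0,0],0],
    [[0,0,0],0],
  ],
)

```text
clock: 4.5
ee_pos: [0.6525, -0.0641, 0.2006]
ee_rot: [180.0, -0.0, -100.7]
wrist_force: [-0.9, 0.5, 0.1]
width: 0.064
gripper_force: 0.0
```

```bash
python3 go.py .6555 -.0575 .084 -100.7
```

```text
t 4.5 pos [ 0.6525 -0.0641  0.2006] rpy [ 1.7999e+02 -1.0000e-02 -1.0072e+02] turn rad -0.0 shift after turn [-0.71 -0.17 11.66] shift before turn [-0.71 -0.17 11.66] w 0.064 F [-0.9  0.5  0.1]
```

Emit:
apply_moves(
  moves=[
    [[-0.7,-0.2,1.6],0],
    [[0,0,2],0],
    [[0,0,2],0],
    [[0,0,2],0],
    [[0,0,2],0],
    [[0,0,1.5],0],
    [[0,0,0.5],0],
    [[0,0,0],0],
    [[0,0,0],0],
  ],
)

```text
clock: 5.4
ee_pos: [0.657, -0.0572, 0.0856]
ee_rot: [-179.9, 0.0, -100.7]
wrist_force: [-0.4, -0.6, 1.8]
width: 0.0642
gripper_force: 0.0
```

Emit:
apply_moves(
  moves=[
    [[0,0,0],0],
    [[0,0,0],0],
    [[0,0,0],0],
    [[0,0,0],0],
    [[0,0,0],0],
    [[0,0,0],0],
    [[0,0,0],0],
    [[0,0,0],0],
  ],
  gripper=0,
)

```text
clock: 6.2
ee_pos: [0.6572, -0.0566, 0.0856]
ee_rot: [-179.9, 0.0, -100.6]
wrist_force: [-1.0, -0.5, 6.5]
width: 0.0298
gripper_force: 60.2
```

Emit:
apply_moves(
  moves=[
    [[0,0,-1],0],
    [[0,0,-2],0],
    [[0,0,-3],0],
    [[0,0,-3],0],
    [[0,0,-3],0],
    [[0,0,0],-0.12],
    [[0,0,0],-0.12],
    [[0,0,0],-0.12],
    [[0,0,0],-0.12],
    [[0,0,0],-0.12],
    [[0,0,0],0],
  ],
)

```text
clock: 7.3
ee_pos: [0.6557, -0.0564, 0.2032]
ee_rot: [179.9, 0.1, -66.3]
wrist_force: [-0.0, -0.3, -3.1]
width: 0.0297
gripper_force: 59.9
```

```bash
python3 go.py .442 .337 .2 -65.8
```

```text
t 7.3 pos [ 0.6557 -0.0564  0.2032] rpy [ 1.7987e+02  8.0000e-02 -6.6300e+01] turn rad -0.009 shift after turn [-44.64   3.36   0.32] shift before turn [-44.61   3.76   0.32] w 0.0297 F [-0.  -0.3 -3.1]
```

Emit:
apply_moves(
  moves=[
    [[-2,0.2,0],-0.009],
    [[-4,0.3,0],0],
    [[-4,0.3,0],0],
    [[-4,0.3,0],0],
    [[-4,0.3,0],0],
    [[-4,0.3,0],0],
    [[-4,0.3,0],0],
    [[-4,0.3,0],0],
    [[-4,0.3,0],0],
    [[-4,0.3,0],0],
    [[-4,0.3,0],0],
    [[-2,0.2,0],0],
    [[0,0,0],0],
    [[0,0,0],0],
    [[0,0,0],0],
  ],
)

```text
clock: 8.8
ee_pos: [0.4451, 0.3299, 0.204]
ee_rot: [179.9, -0.0, -65.9]
wrist_force: [0.7, 0.5, -3.3]
width: 0.0297
gripper_force: 59.8
```

```bash
cat >m2.py <<'E'
from h import *
import sys
hsv=lambda o:cv2.cvtColor(o,cv2.COLOR_RGB2HSV).astype(int)
S=robot.grab_frame('side');save(S,sys.argv[1])
E
python3 m2.py s1.png;python3 go.py .4477 .338 .05 -65.8
```

```text
t 8.85 pos [0.4453 0.3298 0.2041] rpy [ 1.7996e+02 -2.0000e-02 -6.5890e+01] turn rad -0.002 shift after turn [-0.65 -0.55 15.41] shift before turn [-0.65 -0.55 15.41] w 0.03 F [-0.2  0.2 -2.7]
```

View pics/s1.png

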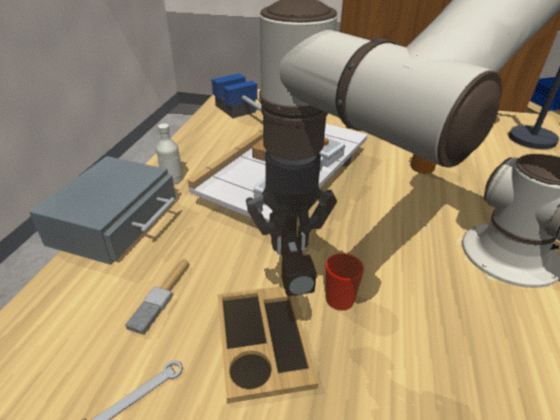

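Torch held level, over the long slot. Descending in two steps.

Emit:
apply_moves(
  moves=[
    [[-0.6,-0.5,2],0],
    [[0,0,3],0],
    [[0,0,3],0],
    [[0,0,3],0],
    [[0,0,2.5],0],
    [[0,0,1.5],0],
    [[0,0,0],0],
    [[0,0,0],0],
    [[0,0,0],0],
  ],
)

```text
clock: 9.75
ee_pos: [0.4481, 0.3388, 0.0557]
ee_rot: [-179.9, 0.1, -65.8]
wrist_force: [0.4, 0.0, -2.6]
width: 0.0298
gripper_force: 59.8
```

```bash
python3 m2.py s2.png;python3 go.py .4477 .338 .021 -65.8
```

```text
t 9.8 pos [0.448  0.3389 0.0557] rpy [-1.7985e+02  7.0000e-02 -6.5790e+01] turn rad 0.0 shift after turn [0.07 0.06 3.47] shift before turn [0.07 0.06 3.47] w 0.0298 F [-0.1  0.1 -3.1]
```

View pics/s2.png

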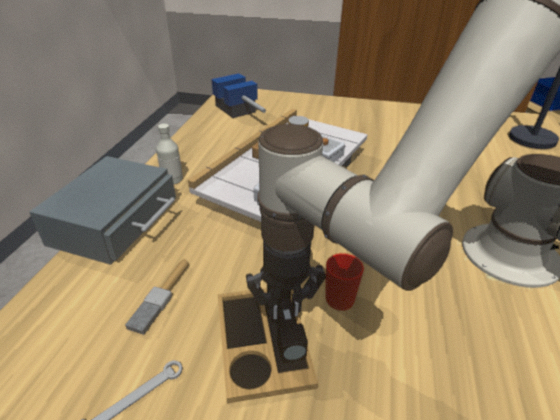

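The torch sits over its slot (head at about (291,352)). Lowering it in.

Emit:
apply_moves(
  moves=[
    [[0.1,0.1,0.5],0],
    [[0,0,0.5],0],
    [[0,0,0.5],0],
    [[0,0,0.5],0],
    [[0,0,0.5],0],
    [[0,0,0.5],0],
    [[0,0,0.3],0],
    [[0,0,0],0],
    [[0,0,0],0],
  ],
)

```text
clock: 10.7
ee_pos: [0.4467, 0.3371, 0.0213]
ee_rot: [-180.0, -0.0, -65.8]
wrist_force: [-0.6, -0.4, -2.3]
width: 0.0299
gripper_force: 59.8
```

Emit:
apply_moves(
  moves=[
    [[0,0,0.1],0],
    [[0,0,0],0],
    [[0,0,0],0],
    [[0,0,0],0],
    [[0,0,0],0],
    [[0,0,0],0],
  ],
  gripper=0.6,
)

```text
clock: 11.3
ee_pos: [0.4467, 0.3371, 0.0204]
ee_rot: [-180.0, 0.0, -65.8]
wrist_force: [-0.4, 0.7, 0.2]
width: 0.0513
gripper_force: 0.0
```

Emit:
apply_moves(
  moves=[
    [[0,0,-1],0],
    [[0,0,-2],0],
    [[0,0,-4],0],
    [[0,0,-4],0],
    [[0,0,-4],0],
    [[0,0,-3],0],
    [[0,0,0],0.1],
    [[0,0,0],0.15],
    [[0,0,0],0.15],
    [[0,0,0],0.15],
    [[0,0,0],0.15],
    [[0,0,0],0],
    [[0,0,0],0],
  ],
  gripper=1,
)

```text
clock: 12.6
ee_pos: [0.4466, 0.337, 0.2009]
ee_rot: [-180.0, 0.0, -105.7]
wrist_force: [0.6, -0.1, 0.1]
width: 0.0851
gripper_force: 0.0
```

```bash
python3 go.py .6075 -.1997 .2 -106.1
```

```text
t 12.6 pos [0.4466 0.337  0.2009] rpy [-1.7998e+02  3.0000e-02 -1.0569e+02] turn rad 0.007 shift after turn [ 47.1  -30.34   0.09] shift before turn [ 47.32 -30.     0.09] w 0.0851 F [ 0.6 -0.1  0.1]
```

Emit:
apply_moves(
  moves=[
    [[2,-1.2,0],0.007],
    [[3.9,-2.5,0],0],
    [[3.9,-2.5,0],0],
    [[3.9,-2.5,0],0],
    [[3.9,-2.5,0],0],
    [[3.9,-2.5,0],0],
    [[3.9,-2.5,0],0],
    [[3.9,-2.5,0],0],
    [[3.9,-2.5,0],0],
    [[3.9,-2.5,0],0],
    [[3.9,-2.5,0],0],
    [[3.9,-2.5,0],0],
    [[2,-1.5,0],0],
    [[0,0,0],0],
    [[0,0,0],0],
    [[0,0,0],0],
  ],
)

```text
clock: 14.2
ee_pos: [0.605, -0.197, 0.2004]
ee_rot: [180.0, 0.0, -106.2]
wrist_force: [0.1, 0.4, -0.1]
width: 0.0856
gripper_force: 0.0
```

```bash
python3 go.py .608 -.1997 .082 -106.1
```

```text
t 14.2 pos [ 0.605  -0.197   0.2004] rpy [ 1.7998e+02  1.0000e-02 -1.0617e+02] turn rad -0.001 shift after turn [ 0.18 -0.36 11.84] shift before turn [ 0.18 -0.36 11.84] w 0.0856 F [ 0.1  0.4 -0.1]
```

Emit:
apply_moves(
  moves=[
    [[0.2,-0.4,2],0],
    [[0,0,2],0],
    [[0,0,2],0],
    [[0,0,2],0],
    [[0,0,2],0],
    [[0,0,1.3],0],
    [[0,0,0.5],0],
    [[0,0,0],0],
    [[0,0,0],0],
  ],
)

```text
clock: 15.1
ee_pos: [0.6093, -0.2007, 0.0834]
ee_rot: [-179.9, 0.0, -106.2]
wrist_force: [-0.1, 0.2, 0.5]
width: 0.0854
gripper_force: 0.0
```

Emit:
apply_moves(
  moves=[
    [[0,0,0],0],
    [[0,0,0],0],
    [[0,0,0],0],
    [[0,0,0],0],
    [[0,0,0],0],
    [[0,0,0],0],
  ],
  gripper=0,
)

```text
clock: 15.7
ee_pos: [0.6096, -0.201, 0.0839]
ee_rot: [-179.8, 0.0, -106.2]
wrist_force: [0.8, 0.6, 6.7]
width: 0.0608
gripper_force: 68.5
```

Emit:
apply_moves(
  moves=[
    [[0,0,-1],0],
    [[0,0,-2],0],
    [[0,0,-3],0],
    [[0,0,-3],0],
    [[0,0,-3],0],
    [[0,0,0],-0.13],
    [[0,0,0],-0.14],
    [[0,0,0],-0.14],
    [[0,0,0],-0.14],
    [[0,0,0],-0.14],
    [[0,0,0],0],
    [[0,0,0],0],
  ],
)

```text
clock: 16.9
ee_pos: [0.6081, -0.2008, 0.202]
ee_rot: [180.0, 0.0, -66.9]
wrist_force: [0.4, -0.5, -0.8]
width: 0.0607
gripper_force: 67.7
```

```bash
python3 go.py .5263 .3358 .2 -66.2
```

```text
t 16.9 pos [ 0.6081 -0.2008  0.202 ] rpy [ 1.7996e+02  4.0000e-02 -6.6920e+01] turn rad -0.013 shift after turn [-52.4  -14.17   0.2 ] shift before turn [-52.57 -13.5    0.2 ] w 0.0607 F [ 0.4 -0.5 -0.8]
```

Emit:
apply_moves(
  moves=[
    [[-2,-0.6,0],-0.013],
    [[-4,-1.1,0],0],
    [[-4,-1.1,0],0],
    [[-4,-1.1,0],0],
    [[-4,-1.1,0],0],
    [[-4,-1.1,0],0],
    [[-4,-1.1,0],0],
    [[-4,-1.1,0],0],
    [[-4,-1.1,0],0],
    [[-4,-1.1,0],0],
    [[-4,-1.1,0],0],
    [[-4,-1.1,0],0],
    [[-4,-1.1,0],0],
    [[-2,-0.4,0],0],
    [[0,0,0],0],
    [[0,0,0],0],
    [[0,0,0],0],
  ],
)

```text
clock: 18.6
ee_pos: [0.5271, 0.3308, 0.2023]
ee_rot: [180.0, -0.0, -66.1]
wrist_force: [-0.6, -0.3, -0.8]
width: 0.0608
gripper_force: 67.7
```

```bash
python3 go.py .5263 .3358 .05 -66.2
```

```text
t 18.6 pos [0.5271 0.3308 0.2023] rpy [ 1.7996e+02 -2.0000e-02 -6.6100e+01] turn rad 0.002 shift after turn [-0.49 -0.13 15.23] shift before turn [-0.49 -0.13 15.23] w 0.0608 F [-0.6 -0.3 -0.8]
```

Emit:
apply_moves(
  moves=[
    [[-0.5,-0.1,2],0],
    [[0,0,3],0],
    [[0,0,3],0],
    [[0,0,3],0],
    [[0,0,2.5],0],
    [[0,0,1.5],0],
    [[0,0,0],0],
    [[0,0,0],0],
    [[0,0,0],0],
  ],
)

```text
clock: 19.5
ee_pos: [0.5269, 0.3371, 0.0539]
ee_rot: [-179.8, 0.0, -66.0]
wrist_force: [-0.5, -0.5, 0.0]
width: 0.0607
gripper_force: 67.7
```

```bash
python3 go.py .5263 .3358 .0195 -66.2
```

```text
t 19.5 pos [0.5269 0.3371 0.0539] rpy [-1.7984e+02  4.0000e-02 -6.6030e+01] turn rad 0.003 shift after turn [0.1  0.11 3.44] shift before turn [0.1  0.11 3.44] w 0.0607 F [-0.5 -0.5  0. ]
```

Emit:
apply_moves(
  moves=[
    [[0.1,0.1,0.5],0],
    [[0,0,0.5],0],
    [[0,0,0.5],0],
    [[0,0,0.5],0],
    [[0,0,0.5],0],
    [[0,0,0.5],0],
    [[0,0,0.4],0],
    [[0,0,0],0],
    [[0,0,0],0],
  ],
)

```text
clock: 20.4
ee_pos: [0.5254, 0.3357, 0.0181]
ee_rot: [-180.0, 0.0, -66.0]
wrist_force: [0.3, -0.2, -0.3]
width: 0.0608
gripper_force: 67.7
```

Emit:
apply_moves(
  moves=[
    [[0,0,0],0],
    [[0,0,0],0],
    [[0,0,0],0],
    [[0,0,0],0],
  ],
  gripper=0.78,
)

```text
clock: 20.8
ee_pos: [0.5254, 0.3357, 0.0185]
ee_rot: [-180.0, 0.0, -66.0]
wrist_force: [0.4, -0.2, -0.3]
width: 0.067
gripper_force: 0.0
```

Emit:
apply_moves(
  moves=[
    [[0,0,-1],0],
    [[0,0,-2],0],
    [[0,0,-4],0],
    [[0,0,-4],0],
    [[0,0,-4],0],
    [[0,0,-3],0],
    [[0,0,0],0.1],
    [[0,0,0],0.15],
    [[0,0,0],0.15],
    [[0,0,0],0.15],
    [[0,0,0],0.15],
    [[0,0,0],0],
    [[0,0,0],0],
  ],
)

```text
clock: 22.1
ee_pos: [0.5253, 0.3356, 0.1989]
ee_rot: [-180.0, 0.0, -105.9]
wrist_force: [0.5, 0.2, -0.3]
width: 0.0665
gripper_force: 0.0
```

```bash
python3 go.py .560 -.347 .2 -108
```

```text
t 22.1 pos [0.5253 0.3356 0.1989] rpy [-1.7998e+02  3.0000e-02 -1.0592e+02] turn rad 0.036 shift after turn [ 63.85 -24.39  -0.11] shift before turn [ 64.69 -22.06  -0.11] w 0.0665 F [ 0.5  0.2 -0.3]
```

Emit:
apply_moves(
  moves=[
    [[0,0,0],0.036],
    [[2,-0.8,0],0],
    [[4,-1.5,0],0],
    [[4,-1.5,0],0],
    [[4,-1.5,0],0],
    [[4,-1.5,0],0],
    [[4,-1.5,0],0],
    [[4,-1.5,0],0],
    [[4,-1.5,0],0],
    [[4,-1.5,0],0],
    [[4,-1.5,0],0],
    [[4,-1.5,0],0],
    [[4,-1.5,0],0],
    [[4,-1.5,0],0],
    [[4,-1.5,0],0],
    [[4,-1.5,0],0],
    [[4,-1.5,0],0],
    [[2,-1,0],0],
    [[0,0,0],0],
    [[0,0,0],0],
  ],
  gripper=1,
)

```text
clock: 24.1
ee_pos: [0.5558, -0.3487, 0.198]
ee_rot: [180.0, 0.0, -108.2]
wrist_force: [-0.8, -0.2, 0.0]
width: 0.0853
gripper_force: 0.0
```

```bash
python3 go.py .560 -.347 .083 -108
```

```text
t 24.1 pos [ 0.5558 -0.3487  0.198 ] rpy [ 1.7995e+02  2.0000e-02 -1.0817e+02] turn rad -0.003 shift after turn [-0.3  -0.35 11.5 ] shift before turn [-0.3  -0.35 11.5 ] w 0.0853 F [-0.8 -0.2  0. ]
```

Emit:
apply_moves(
  moves=[
    [[-0.3,-0.4,2],0],
    [[0,0,2],0],
    [[0,0,2],0],
    [[0,0,2],0],
    [[0,0,2],0],
    [[0,0,1],0],
    [[0,0,0.5],0],
    [[0,0,0],0],
    [[0,0,0],0],
  ],
)

```text
clock: 25.0
ee_pos: [0.5621, -0.3467, 0.0845]
ee_rot: [-179.9, -0.0, -108.1]
wrist_force: [0.8, 0.6, 0.1]
width: 0.0854
gripper_force: 0.0
```

Emit:
apply_moves(
  moves=[
    [[0,0,0],0],
    [[0,0,0],0],
    [[0,0,0],0],
    [[0,0,0],0],
    [[0,0,0],0],
    [[0,0,0],0],
  ],
  gripper=0,
)

```text
clock: 25.6
ee_pos: [0.5622, -0.347, 0.0848]
ee_rot: [-179.9, -0.0, -108.1]
wrist_force: [-0.7, 0.5, 5.4]
width: 0.0602
gripper_force: 65.8
```

Emit:
apply_moves(
  moves=[
    [[0,0,-1],0],
    [[0,0,-2],0],
    [[0,0,-3],0],
    [[0,0,-3],0],
    [[0,0,-3],0],
    [[0,0,0],-0.13],
    [[0,0,0],-0.15],
    [[0,0,0],-0.15],
    [[0,0,0],-0.15],
    [[0,0,0],-0.15],
    [[0,0,0],0],
    [[0,0,0],0],
  ],
)

```text
clock: 26.8
ee_pos: [0.5612, -0.3465, 0.203]
ee_rot: [180.0, 0.0, -66.5]
wrist_force: [-0.3, 1.1, -1.5]
width: 0.0604
gripper_force: 65.0
```

```bash
python3 go.py .4835 .4305 .2 -66
```

```text
t 26.8 pos [ 0.5612 -0.3465  0.203 ] rpy [ 1.7997e+02  5.0000e-02 -6.6530e+01] turn rad -0.009 shift after turn [-74.14 -24.51   0.3 ] shift before turn [-74.36 -23.82   0.3 ] w 0.0604 F [-0.3  1.1 -1.5]
```

Emit:
apply_moves(
  moves=[
    [[-1.4,-0.4,0],-0.009],
    [[-4.2,-1.4,0],0],
    [[-4.2,-1.4,0],0],
    [[-4.2,-1.4,0],0],
    [[-4.2,-1.4,0],0],
    [[-4.2,-1.4,0],0],
    [[-4.2,-1.4,0],0],
    [[-4.2,-1.4,0],0],
    [[-4.2,-1.4,0],0],
    [[-4.2,-1.4,0],0],
    [[-4.2,-1.4,0],0],
    [[-4.2,-1.4,0],0],
    [[-4.2,-1.4,0],0],
    [[-4.2,-1.4,0],0],
    [[-4.2,-1.4,0],0],
    [[-4.2,-1.4,0],0],
    [[-4.2,-1.4,0],0],
    [[-4.2,-1.4,0],0],
    [[-1.4,-0.3,0],0],
    [[0,0,0],0],
  ],
)

```text
clock: 28.8
ee_pos: [0.4797, 0.4327, 0.2026]
ee_rot: [179.9, -0.0, -65.7]
wrist_force: [-0.2, -0.6, -0.4]
width: 0.0605
gripper_force: 65.0
```

Emit:
apply_moves(
  moves=[
    [[0,0,2],0],
    [[0,0,3],0],
    [[0,0,3],0],
    [[0,0,3],0],
    [[0,0,2.5],0],
    [[0,0,1],0],
    [[0,0,0],0],
    [[0,0,0],0],
    [[0,0,0],0],
  ],
)

```text
clock: 29.7
ee_pos: [0.482, 0.4314, 0.0603]
ee_rot: [-179.8, 0.1, -65.8]
wrist_force: [-0.3, -0.4, -2.3]
width: 0.0604
gripper_force: 65.1
```

```bash
python3 - <<'E'
from h import *
S=robot.grab_frame('side')
cv2.imwrite('pics/s3.png',cv2.resize(cv2.cvtColor(S['pixels'][230:420,170:400],cv2.COLOR_RGB2BGR),(690,570),interpolation=cv2.INTER_CUBIC))
print([(m['conf'],m['position'],at(S,m['position'],.045)) for m in robot.mark_of(S,'waxtin')[:3]])
E
python3 go.py .4835 .4305 .0195 -66
```

```text
[(0.89, [251.9, 358.4], array([0.48145171, 0.4332418 , 0.045     ]))]
t 29.8 pos [0.4817 0.4313 0.0599] rpy [-1.7986e+02  8.0000e-02 -6.5820e+01] turn rad 0.003 shift after turn [ 0.15 -0.13  4.04] shift before turn [ 0.15 -0.13  4.04] w 0.0603 F [-0.6  0.9 -1.3]
```

View pics/s3.png

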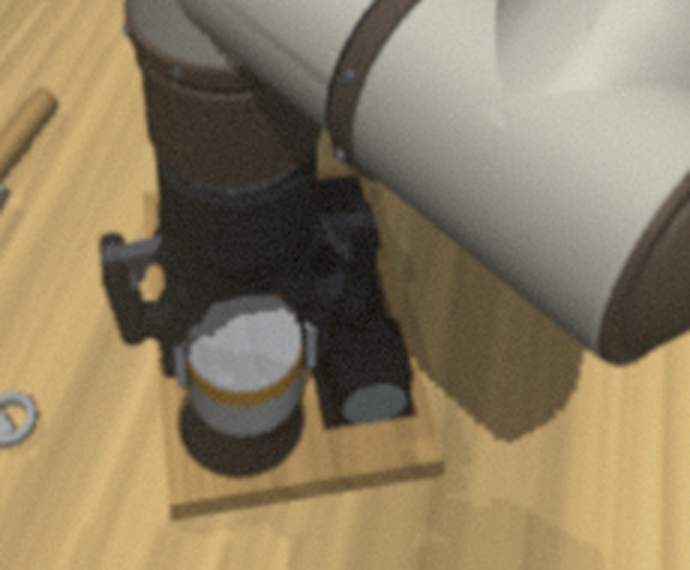

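The wax tin hovers centred over the round hole; torch seated. Lowering.

Emit:
apply_moves(
  moves=[
    [[0.1,-0.2,0.5],0],
    [[0,0,0.5],0],
    [[0,0,0.5],0],
    [[0,0,0.5],0],
    [[0,0,0.5],0],
    [[0,0,0.5],0],
    [[0,0,0.5],0],
    [[0,0,0.4],0],
    [[0,0,0],0],
    [[0,0,0],0],
  ],
)

```text
clock: 30.8
ee_pos: [0.4834, 0.4306, 0.0192]
ee_rot: [-180.0, 0.0, -65.8]
wrist_force: [0.3, -0.8, -1.0]
width: 0.0599
gripper_force: 65.1
```

Emit:
apply_moves(
  moves=[
    [[0,0,0],0],
    [[0,0,0],0],
    [[0,0,0],0],
    [[0,0,0],0],
  ],
  gripper=0.78,
)

```text
clock: 31.2
ee_pos: [0.4835, 0.4307, 0.0195]
ee_rot: [-180.0, 0.0, -65.8]
wrist_force: [0.7, 0.3, -0.5]
width: 0.0665
gripper_force: 0.0
```

Emit:
apply_moves(
  moves=[
    [[0,0,-1],0],
    [[0,0,-2],0],
    [[0,0,-4],0],
    [[0,0,-4],0],
    [[0,0,-4],0],
    [[0,0,-3],0],
    [[0,0,0],0.1],
    [[0,0,0],0.15],
    [[0,0,0],0.15],
    [[0,0,0],0.15],
    [[0,0,0],0.15],
    [[0,0,0],0.04],
    [[0,0,0],0],
  ],
)

```text
clock: 32.5
ee_pos: [0.4834, 0.4305, 0.2002]
ee_rot: [-180.0, 0.0, -108.2]
wrist_force: [-0.2, 0.4, -0.1]
width: 0.0667
gripper_force: 0.0
```

```bash
cat >m3.py <<'E'
from h import *
import sys
T=robot.grab_frame('top')
o=ortho(T,.110); c=o[80:430,0:700][::-1,::-1]; cv2.imwrite('pics/'+sys.argv[1],cv2.cvtColor(c,cv2.COLOR_RGB2BGR))
hsv=lambda o:cv2.cvtColor(o,cv2.COLOR_RGB2HSV).astype(int)
h=hsv(ortho(T,.124));m=(h[...,1]>100)&(h[...,2]>90);K=[b for b in blobs(m,250) if b[2]<40]
sx,sy,sa=.5585,-.1834,-18.02
ca,sn=np.cos(np.radians(sa)),np.sin(np.radians(sa))
h=hsv(o);g=cv2.GaussianBlur(o,(5,5),0)
print('shelf-local knobs:')
for k in K:
    dx,dy=k[0]-sx,k[1]-sy
    print(k,'local x %.4f y %.4f'%(dx*ca+dy*sn,-dx*sn+dy*ca))
h16=hsv(ortho(T,.016))
E
python3 m3.py o2.png; python3 go.py .537 .010 .2 -108
```

```text
shelf-local knobs:
(0.537, 0.01, 20, 20, -90.0) local x -0.0803 y 0.1773
(0.5055, -0.1125, 21, 21, -90.0) local x -0.0723 y 0.0510
(0.4625, -0.215, 22, 19, -90.0) local x -0.0815 y -0.0597
t 32.55 pos [0.4834 0.4306 0.2   ] rpy [-1.7998e+02  4.0000e-02 -1.0816e+02] turn rad -0.003 shift after turn [ 38.34 -18.09   0.  ] shift before turn [ 38.29 -18.2    0.  ] w 0.0669 F [ 0.2 -0.1 -0.2]
```

View pics/o2.png

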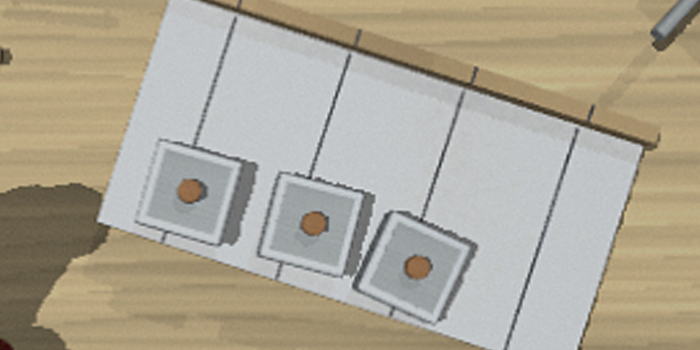

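The shelf is clear except for the three tins, knobs unmoved at (189,190), (314,223) and (418,267); their edges are skewed about +4°, +5.5° and -5° to the shelf. Next, refining the line positions.

```bash
cat > lines.py <<'E'
from h import *
T=robot.grab_frame('top');g=cv2.cvtColor(T['pixels'],cv2.COLOR_RGB2GRAY).astype(np.float32)
sx,sy,sa=.5585,-.1834,np.radians(-18.02)
def samp(lx,ly,z=.07):
    w=np.c_[sx+lx*np.cos(sa)-ly*np.sin(sa),sy+lx*np.sin(sa)+ly*np.cos(sa),np.full(len(lx),z)]
    uv=proj(T,w).astype(np.float32);return cv2.remap(g,uv[:,:1],uv[:,1:],cv2.INTER_LINEAR)[:,0]
for L in(.1875,.0625,-.0625,-.1875):
    r=[]
    for lx in np.arange(.0,.105,.01):
        ys=L+np.arange(-.012,.012,.0005);v=samp(np.full(len(ys),lx),ys);w=np.clip(np.median(v)-v-20,0,None)
        r.append((ys*w).sum()/w.sum()-L if w.sum()>0 else np.nan)
    print(L,np.round(np.array(r)*1000,1))
for ly in(-.22,-.12,0,.12,.22):
    xs=np.arange(-.15,-.12,.001);v=samp(xs,np.full(len(xs),ly));i=np.argmin(np.diff(cv2.GaussianBlur(v[:,None],(1,5),0)[:,0])*-1);
    xb=np.arange(.09,.14,.001);b=samp(xb,np.full(len(xb),ly))
    print(ly,'front edge',xs[i]+.0005,'batten',np.round(b[::3]).astype(int))
E
python3 lines.py
```

```text
0.1875 [0.8 1.3 1.2 1.  1.3 0.9 1.1 1.3 1.  1.  1.2]
0.0625 [1.3 1.  1.3 0.7 0.9 1.  1.1 1.1 0.8 0.7 0.6]
-0.0625 [0.9 1.2 1.  0.6 0.8 0.8 0.7 0.8 0.8 0.9 0.8]
-0.1875 [0.4 0.6 0.7 0.7 0.8 0.9 1.  0.9 0.9 0.8 0.8]
-0.22 front edge -0.13549999999999998 batten [193 197 191 185 188 186 185 185 165  89  78 135 150 148 147 147 148]
-0.12 front edge -0.13649999999999998 batten [195 196 186 181 183 183 181 185 157  80  60 140 147 144 143 144 148]
0 front edge -0.13649999999999998 batten [197 195 186 184 184 184 187 185 182  99  77 122 135 132 135 134 135]
0.12 front edge -0.13649999999999998 batten [197 199 194 189 189 191 188 188 172 102  77 125 146 143 141 144 143]
0.22 front edge -0.13449999999999998 batten [197 196 193 193 196 196 197 198 177  96  75 131 153 152 150 151 151]
```

Emit:
apply_moves(
  moves=[
    [[2,-1,0],-0.14],
    [[0,0,0],-0.14],
    [[0,0,0],-0.14],
    [[0,0,0],-0.14],
    [[0,0,0],-0.14],
    [[0,0,0],-0.14],
    [[0,0,0],-0.14],
    [[0,0,0],-0.14],
    [[0,0,0],-0.14],
    [[0,0,0],-0.14],
    [[0,0,0],-0.1],
    [[0,0,0],0],
  ],
  gripper=0.7,
)

```text
clock: 33.8
ee_pos: [0.4867, 0.4084, 0.1996]
ee_rot: [-180.0, -0.0, -22.2]
wrist_force: [-0.4, 0.0, 0.1]
width: 0.0599
gripper_force: 0.0
```

```bash
python3 go.py .538 .010 .2 -14
```

```text
t 33.8 pos [0.4867 0.4084 0.1996] rpy [-1.7999e+02 -1.0000e-02 -2.2250e+01] turn rad -0.144 shift after turn [14.62 37.42 -0.04] shift before turn [19.83 34.93 -0.04] w 0.0599 F [-0.4  0.   0.1]
```

Emit:
apply_moves(
  moves=[
    [[0,0,0],-0.144],
    [[1,2,0],0],
    [[1.4,3.7,0],0],
    [[1.4,3.7,0],0],
    [[1.4,3.7,0],0],
    [[1.4,3.7,0],0],
    [[1.4,3.7,0],0],
    [[1.4,3.7,0],0],
    [[1.4,3.7,0],0],
    [[1.4,3.7,0],0],
    [[1.4,3.7,0],0],
    [[1,2,0],0],
    [[0,0,0],0],
    [[0,0,0],0],
  ],
)

```text
clock: 35.2
ee_pos: [0.5376, 0.0103, 0.1995]
ee_rot: [-180.0, -0.0, -14.2]
wrist_force: [-0.7, -0.6, 0.1]
width: 0.0601
gripper_force: 0.0
```

```bash
python3 go.py .538 .010 .115 -14
```

```text
t 35.2 pos [0.5376 0.0103 0.1995] rpy [-179.99   -0.    -14.23] turn rad -0.004 shift after turn [0.05 0.02 8.45] shift before turn [0.05 0.02 8.45] w 0.0601 F [-0.7 -0.6  0.1]
```

Emit:
apply_moves(
  moves=[
    [[0.1,0,2],0],
    [[0,0,2],0],
    [[0,0,2],0],
    [[0,0,1.6],0],
    [[0,0,0.9],0],
    [[0,0,0.3],0],
    [[0,0,0],0],
    [[0,0,0],0],
  ],
)

```text
clock: 36.0
ee_pos: [0.5395, 0.0113, 0.1122]
ee_rot: [-180.0, -0.1, -14.0]
wrist_force: [0.5, 1.6, -0.2]
width: 0.0598
gripper_force: 0.0
```

Emit:
apply_moves(
  moves=[
    [[0,0,0],0],
    [[0,0,0],0],
    [[0,0,0],0],
    [[0,0,0],0],
    [[0,0,0],0],
    [[0,0,0],0],
    [[0,0,0],0],
  ],
  gripper=0,
)

```text
clock: 36.7
ee_pos: [0.5391, 0.0107, 0.1122]
ee_rot: [180.0, -0.0, -14.0]
wrist_force: [-2.2, -0.2, 5.4]
width: 0.0211
gripper_force: 58.6
```

Emit:
apply_moves(
  moves=[
    [[0,0,0],0.02],
    [[0,0,0],0.03],
    [[0,0,0],0.02],
    [[0,0,0],0],
  ],
)

```text
clock: 37.1
ee_pos: [0.5395, 0.0109, 0.1122]
ee_rot: [-180.0, -0.1, -18.0]
wrist_force: [-0.9, -0.8, 4.6]
width: 0.0214
gripper_force: 58.8
```

```bash
python3 go.py .6857 -.0267 .1122 -18.02
```

```text
t 37.1 pos [0.5395 0.0109 0.1122] rpy [-1.7998e+02 -9.0000e-02 -1.8020e+01] turn rad -0.0 shift after turn [15.07 -0.95 -0.  ] shift before turn [15.07 -0.95 -0.  ] w 0.0214 F [-0.9 -0.8  4.6]
```

Emit:
apply_moves(
  moves=[
    [[0.5,-0.2,0],0],
    [[1,-0.3,0],0],
    [[1.2,-0.3,0],0],
    [[1.2,-0.1,0],0],
    [[1.2,0,0],0],
    [[1.2,0,0],0],
    [[1.2,0,0],0],
    [[1.2,0,0],0],
    [[1.2,0,0],0],
    [[1.2,0,0],0],
    [[1.2,0,0],0],
    [[1,0,0],0],
    [[0.5,0,0],0],
    [[0.3,0,0],0],
    [[0,0,0],0],
  ],
)

```text
clock: 38.6
ee_pos: [0.6734, -0.024, 0.1122]
ee_rot: [179.9, 0.3, -18.1]
wrist_force: [-7.7, 2.7, 9.4]
width: 0.0212
gripper_force: 59.2
```

```bash
python3 go.py .6857 -.0267 .1122 -18.02
```

```text
t 38.6 pos [ 0.6734 -0.024   0.1122] rpy [179.89   0.31 -18.07] turn rad -0.001 shift after turn [ 1.26 -0.12 -0.  ] shift before turn [ 1.26 -0.13 -0.  ] w 0.0212 F [-7.7  2.7  9.4]
```

Emit:
apply_moves(
  moves=[
    [[0.4,-0.1,0],0],
    [[0.4,0,0],0],
    [[0.3,0,0],0],
    [[0,0,0],0],
    [[0,0,0],0],
  ],
)

```text
clock: 39.1
ee_pos: [0.684, -0.0265, 0.1122]
ee_rot: [179.9, 0.3, -18.1]
wrist_force: [-8.0, 1.7, 9.3]
width: 0.0214
gripper_force: 59.2
```

Emit:
apply_moves(
  moves=[
    [[0.1,0,0],0],
    [[0.1,0,0],0],
    [[0.1,0,0],0],
    [[0,0,0],0],
  ],
)

```text
clock: 39.5
ee_pos: [0.6848, -0.0268, 0.1122]
ee_rot: [179.8, 0.6, -18.1]
wrist_force: [-13.1, 4.0, 12.0]
width: 0.0209
gripper_force: 59.5
```

```bash
python3 go.py .6857 -.0267 .1122 -18.02
```

```text
t 39.5 pos [ 0.6848 -0.0268  0.1122] rpy [179.83   0.57 -18.06] turn rad -0.001 shift after turn [ 0.08 -0.04 -0.  ] shift before turn [ 0.08 -0.04 -0.  ] w 0.0209 F [-13.1   4.   12. ]
```

Emit:
apply_moves(
  moves=[
    [[-0.1,0,0],0],
    [[0,0,0],0],
    [[0,0,0],0],
    [[0,0,0],0],
    [[0,0,0],0],
  ],
  gripper=0.6,
)

```text
clock: 40.0
ee_pos: [0.6886, -0.0273, 0.1109]
ee_rot: [180.0, 0.0, -18.1]
wrist_force: [0.2, 0.3, -0.2]
width: 0.0512
gripper_force: 0.0
```

Emit:
apply_moves(
  moves=[
    [[0,0,-1],0],
    [[0,0,-2.5],0],
    [[0,0,-3],0],
    [[0,0,-2],0],
    [[0,0,0],0],
    [[0,0,0],0],
  ],
)

```text
clock: 40.6
ee_pos: [0.6884, -0.0271, 0.1971]
ee_rot: [-179.9, -0.1, -18.0]
wrist_force: [-0.5, 0.0, -0.6]
width: 0.0513
gripper_force: 0.0
```

```bash
python3 go.py .506 -.1125 .2 -12.5; python3 m3.py o3.png
```

```text
t 40.6 pos [ 0.6884 -0.0271  0.1971] rpy [-1.7994e+02 -6.0000e-02 -1.8050e+01] turn rad -0.097 shift after turn [-15.96  12.28  -0.29] shift before turn [-14.7   13.77  -0.29] w 0.0513 F [-0.5  0.  -0.6]
shelf-local knobs:
```

View pics/o3.png

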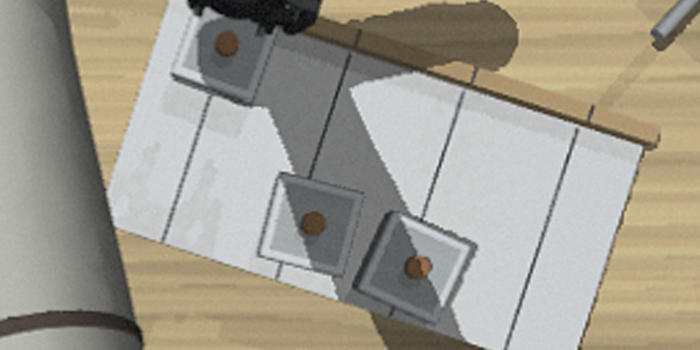

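Tin 1 is at the back near line 1, knob (227,43). On to tin 2, knob (313,223).

Emit:
apply_moves(
  moves=[
    [[0,0,0],-0.097],
    [[-2,1.5,0],0],
    [[-3,2.3,0],0],
    [[-3,2.3,0],0],
    [[-3,2.3,0],0],
    [[-3,2.3,0],0],
    [[-2,1.6,0],0],
    [[0,0,2],0],
    [[0,0,2],0],
    [[0,0,0],0],
  ],
)

```text
clock: 41.65
ee_pos: [0.5027, -0.1129, 0.153]
ee_rot: [179.9, 0.5, -12.5]
wrist_force: [-1.8, 0.2, 0.5]
width: 0.0513
gripper_force: 0.0
```

```bash
python3 go.py .506 -.1125 .1125 -12.5
```

```text
t 41.65 pos [ 0.5027 -0.1129  0.153 ] rpy [179.92   0.45 -12.54] turn rad -0.001 shift after turn [ 0.31 -0.11  4.05] shift before turn [ 0.31 -0.11  4.05] w 0.0513 F [-1.8  0.2  0.5]
```

Emit:
apply_moves(
  moves=[
    [[0.1,-0.1,1.8],0],
    [[0,0,1.5],0],
    [[0,0,0.7],0],
    [[0,0,0],0],
    [[0,0,0],0],
  ],
)

```text
clock: 42.15
ee_pos: [0.5073, -0.112, 0.1169]
ee_rot: [180.0, -0.0, -12.5]
wrist_force: [0.6, 0.4, -0.7]
width: 0.0511
gripper_force: 0.0
```

Emit:
apply_moves(
  moves=[
    [[0,0,0],0],
    [[0,0,0],0],
    [[0,0,0],0],
    [[0,0,0],0],
    [[0,0,0],0],
    [[0,0,0],0],
  ],
  gripper=0,
)

```text
clock: 42.75
ee_pos: [0.5072, -0.1122, 0.1174]
ee_rot: [180.0, -0.1, -12.4]
wrist_force: [-1.1, -0.1, 5.9]
width: 0.0204
gripper_force: 58.6
```

Emit:
apply_moves(
  moves=[
    [[0,0,0],0.02],
    [[0,0,0],0.04],
    [[0,0,0],0.036],
    [[0,0,0],0],
    [[0,0,0],0],
  ],
)

```text
clock: 43.25
ee_pos: [0.5076, -0.1121, 0.1174]
ee_rot: [-180.0, -0.1, -17.9]
wrist_force: [-0.7, -0.3, 5.4]
width: 0.0207
gripper_force: 58.7
```

```bash
python3 go.py .6470 -.1456 .1125 -18.02
```

```text
t 43.25 pos [ 0.5076 -0.1121  0.1174] rpy [-1.7999e+02 -1.3000e-01 -1.7900e+01] turn rad 0.002 shift after turn [14.29 -1.13  0.49] shift before turn [14.29 -1.1   0.49] w 0.0207 F [-0.7 -0.3  5.4]
```

Emit:
apply_moves(
  moves=[
    [[0.5,-0.2,0],0],
    [[1,-0.3,0],0],
    [[1.2,-0.3,0],0],
    [[1.2,-0.2,0],0],
    [[1.2,0,0],0],
    [[1.2,0,0],0],
    [[1.2,0,0],0],
    [[1.2,0,0],0],
    [[1.2,0,0],0],
    [[1.2,0,0],0],
    [[1.2,0,0],0],
    [[0.7,0,0],0],
    [[0.3,0,0],0],
    [[0,0,0],0],
    [[0,0,0],0],
  ],
)

```text
clock: 44.75
ee_pos: [0.6332, -0.1434, 0.1175]
ee_rot: [179.9, 0.4, -18.0]
wrist_force: [-8.1, 2.6, 11.0]
width: 0.0207
gripper_force: 59.3
```

```bash
python3 go.py .6470 -.1456 .1125 -18.02
```

```text
t 44.75 pos [ 0.6332 -0.1434  0.1175] rpy [179.89   0.39 -17.98] turn rad 0.001 shift after turn [ 1.38 -0.22  0.5 ] shift before turn [ 1.38 -0.22  0.5 ] w 0.0207 F [-8.1  2.6 11. ]
```

Emit:
apply_moves(
  moves=[
    [[0.4,-0.2,0],0],
    [[0.4,0,0],0],
    [[0.4,0,0],0],
    [[0,0,0],0],
    [[0,0,0],0],
  ],
)

```text
clock: 45.25
ee_pos: [0.6452, -0.1454, 0.1175]
ee_rot: [179.9, 0.4, -18.0]
wrist_force: [-8.8, 2.1, 10.8]
width: 0.0202
gripper_force: 59.2
```

Emit:
apply_moves(
  moves=[
    [[0.1,0,0],0],
    [[0.1,0,0],0],
    [[0.1,0,0],0],
    [[0,0,0],0],
  ],
)

```text
clock: 45.65
ee_pos: [0.6463, -0.1457, 0.1174]
ee_rot: [179.9, 0.6, -18.0]
wrist_force: [-11.7, 3.6, 12.7]
width: 0.0204
gripper_force: 59.5
```

```bash
python3 go.py .6470 -.1456 .1125 -18.02
```

```text
t 45.65 pos [ 0.6463 -0.1457  0.1174] rpy [179.86   0.64 -17.98] turn rad 0.001 shift after turn [ 0.06 -0.03  0.49] shift before turn [ 0.06 -0.03  0.49] w 0.0204 F [-11.7   3.6  12.7]
```

Contact again. Release and go to tin 3 at (0.463,-0.215), yaw about -23.

Emit:
apply_moves(
  moves=[
    [[-0.1,0,0],0],
    [[0,0,0],0],
    [[0,0,0],0],
    [[0,0,0],0],
    [[0,0,0],0],
  ],
  gripper=0.6,
)

```text
clock: 46.15
ee_pos: [0.6505, -0.146, 0.1159]
ee_rot: [-180.0, 0.0, -18.0]
wrist_force: [0.4, 0.4, -0.4]
width: 0.0512
gripper_force: 0.0
```

Emit:
apply_moves(
  moves=[
    [[0,0,-1],0],
    [[0,0,-2.5],0],
    [[0,0,-3],0],
    [[0,0,-1.5],0],
    [[0,0,0],0.05],
    [[0,0,0],0.037],
    [[0,0,0],0],
  ],
)

```text
clock: 46.85
ee_pos: [0.6506, -0.146, 0.1973]
ee_rot: [-180.0, -0.1, -23.0]
wrist_force: [1.0, 0.6, -0.1]
width: 0.0512
gripper_force: 0.0
```

```bash
python3 go.py .463 -.215 .16 -23; python3 m3.py o4.png
```

```text
t 46.85 pos [ 0.6506 -0.146   0.1973] rpy [-1.7998e+02 -7.0000e-02 -2.2960e+01] turn rad 0.001 shift after turn [-14.57  13.68   3.73] shift before turn [-14.58  13.67   3.73] w 0.0512 F [ 1.   0.6 -0.1]
shelf-local knobs:
```

View pics/o4.png

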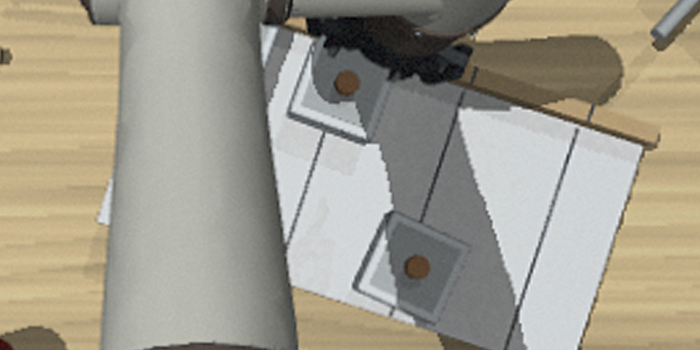

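Tin 2 is at the back on line 2 and tin 3's knob is still at (418,267).

Emit:
apply_moves(
  moves=[
    [[-2,1.9,0],0],
    [[-3,2.8,0],0],
    [[-3,2.8,0],0],
    [[-3,2.8,0],0],
    [[-2.5,2.4,0],0],
    [[-1,1,0],0],
    [[0,0,2],0],
    [[0,0,1.7],0],
    [[0,0,0],0],
    [[0,0,0],0],
  ],
)

```text
clock: 47.9
ee_pos: [0.4642, -0.2156, 0.1597]
ee_rot: [180.0, -0.0, -22.9]
wrist_force: [-0.1, 0.1, 1.3]
width: 0.0511
gripper_force: 0.0
```

```bash
python3 go.py .463 -.215 .113 -23
```

```text
t 47.9 pos [ 0.4642 -0.2156  0.1597] rpy [ 1.7997e+02 -2.0000e-02 -2.2910e+01] turn rad 0.002 shift after turn [-0.13 -0.01  4.67] shift before turn [-0.13 -0.01  4.67] w 0.0511 F [-0.1  0.1  1.3]
```

Emit:
apply_moves(
  moves=[
    [[0,0,2],0],
    [[0,0,1.6],0],
    [[0,0,0.9],0],
    [[0,0,0.1],0],
    [[0,0,0],0],
    [[0,0,0],0],
  ],
)

```text
clock: 48.5
ee_pos: [0.4642, -0.2157, 0.1143]
ee_rot: [-180.0, -0.1, -22.9]
wrist_force: [0.1, -0.2, 0.4]
width: 0.0511
gripper_force: 0.0
```

Emit:
apply_moves(
  moves=[
    [[0,0,0],0],
    [[0,0,0],0],
    [[0,0,0],0],
    [[0,0,0],0],
    [[0,0,0],0],
    [[0,0,0],0],
  ],
  gripper=0,
)

```text
clock: 49.1
ee_pos: [0.4638, -0.2155, 0.1142]
ee_rot: [-180.0, -0.1, -22.9]
wrist_force: [-1.2, 2.6, 6.0]
width: 0.021
gripper_force: 58.6
```

Emit:
apply_moves(
  moves=[
    [[0,0,0],-0.02],
    [[0,0,0],-0.04],
    [[0,0,0],-0.026],
    [[0,0,0],0],
    [[0,0,0],0],
  ],
)

```text
clock: 49.6
ee_pos: [0.4641, -0.2158, 0.1142]
ee_rot: [180.0, -0.1, -18.0]
wrist_force: [-0.2, 1.0, 5.4]
width: 0.0207
gripper_force: 58.8
```

```bash
python3 go.py .6084 -.2644 .113 -18.02
```

```text
t 49.6 pos [ 0.4641 -0.2158  0.1142] rpy [ 1.800e+02 -1.200e-01 -1.802e+01] turn rad -0.0 shift after turn [15.22  0.16  0.12] shift before turn [15.22  0.16  0.12] w 0.0207 F [-0.2  1.   5.4]
```

Emit:
apply_moves(
  moves=[
    [[0.5,0.1,0],0],
    [[1,0,0],0],
    [[1.2,0,0],0],
    [[1.2,0,0],0],
    [[1.2,0,0],0],
    [[1.2,0,0],0],
    [[1.2,0,0],0],
    [[1.2,0,0],0],
    [[1.2,0,0],0],
    [[1.2,0,0],0],
    [[1.2,0,0],0],
    [[1,0,0],0],
    [[0.5,0,0],0],
    [[0.2,0,0],0],
    [[0,0,0],0],
    [[0,0,0],0],
  ],
)

```text
clock: 51.2
ee_pos: [0.5928, -0.2598, 0.1142]
ee_rot: [179.9, 0.4, -18.0]
wrist_force: [-9.0, 1.2, 11.6]
width: 0.0209
gripper_force: 59.4
```

```bash
python3 go.py .6084 -.2644 .113 -18.02
```

```text
t 51.2 pos [ 0.5928 -0.2598  0.1142] rpy [179.9    0.42 -18.04] turn rad -0.0 shift after turn [ 1.62 -0.05  0.12] shift before turn [ 1.62 -0.05  0.12] w 0.0209 F [-9.   1.2 11.6]
```

Emit:
apply_moves(
  moves=[
    [[0.5,0,0],0],
    [[0.5,0,0],0],
    [[0.4,0,0],0],
    [[0,0,0],0],
    [[0,0,0],0],
  ],
)

```text
clock: 51.7
ee_pos: [0.6066, -0.2642, 0.1142]
ee_rot: [179.9, 0.4, -18.0]
wrist_force: [-7.4, 1.6, 10.7]
width: 0.0208
gripper_force: 59.3
```

Emit:
apply_moves(
  moves=[
    [[0.1,0,0],0],
    [[0.1,0,0],0],
    [[0.1,0,0],0],
    [[0,0,0],0],
  ],
)

```text
clock: 52.1
ee_pos: [0.6078, -0.2646, 0.1142]
ee_rot: [179.9, 0.6, -18.0]
wrist_force: [-10.8, 3.9, 11.4]
width: 0.0207
gripper_force: 59.4
```

```bash
python3 go.py .6084 -.2644 .113 -18.02
```

```text
t 52.1 pos [ 0.6078 -0.2646  0.1142] rpy [179.9    0.59 -18.04] turn rad -0.0 shift after turn [ 0.05 -0.04  0.12] shift before turn [ 0.05 -0.04  0.12] w 0.0207 F [-10.8   3.9  11.4]
```

Emit:
apply_moves(
  moves=[
    [[-0.1,0,0],0],
    [[0,0,0],0],
    [[0,0,0],0],
    [[0,0,0],0],
    [[0,0,0],0],
  ],
  gripper=0.6,
)

```text
clock: 52.6
ee_pos: [0.6116, -0.2648, 0.1129]
ee_rot: [180.0, 0.0, -18.0]
wrist_force: [0.3, -0.8, 0.6]
width: 0.0512
gripper_force: 0.0
```

Emit:
apply_moves(
  moves=[
    [[0,0,-1],0],
    [[0,0,-2.5],0],
    [[0,0,-3],0],
    [[0,0,-1.5],0],
    [[-3,1.5,0],0],
    [[-4,2.5,0],0],
    [[-4,2.5,0],0],
    [[-4,2.5,0],0],
    [[-4,2.5,0],0],
    [[0,4,0],0],
    [[0,4,0],0],
    [[0,4,0],0],
    [[0,4,0],0],
    [[0,4,0],0],
    [[0,2,0],0],
    [[0,0,0],0],
  ],
)

```text
clock: 54.2
ee_pos: [0.326, -0.5269, 0.1935]
ee_rot: [180.0, -0.0, -18.2]
wrist_force: [0.1, 0.3, -0.3]
width: 0.051
gripper_force: 0.0
```

```bash
cat > m4.py <<'E'
from h import *
import sys
T=robot.grab_frame('top')
sx,sy,sa=.5583,-.1824,np.radians(-18.02)
lx=np.arange(.14,-.14,-.0005);ly=np.arange(.26,-.26,-.0005)
def sh(z):
    X,Y=np.meshgrid(lx,ly,indexing='ij')
    w=np.c_[(sx+X*np.cos(sa)-Y*np.sin(sa)).ravel(),(sy+X*np.sin(sa)+Y*np.cos(sa)).ravel(),np.full(X.size,z)]
    uv=proj(T,w).astype(np.float32).reshape(*X.shape,2);return cv2.remap(T['pixels'],uv[...,0],uv[...,1],cv2.INTER_LINEAR)
h=cv2.cvtColor(sh(.124),cv2.COLOR_RGB2HSV);m=((h[...,1]>100)&(h[...,2]>70)).astype(np.uint8)
n,_,st,c=cv2.connectedComponentsWithStats(m)
for i in range(1,n):
    if 800<st[i,4]<4000: print('knob local x %.4f y %.4f'%(.14-c[i][1]*.0005,.26-c[i][0]*.0005),st[i].tolist())
o=cv2.cvtColor(sh(.110),cv2.COLOR_RGB2BGR)
for a in(.1875,.0625,-.0625,-.1875):
    for s in(-.044,.044):cv2.line(o,(int((.26-a-s)/.0005),20),(int((.26-a-s)/.0005),240),(0,0,255),1)
cv2.line(o,(0,int((.14-.117)/.0005)),(1039,int((.14-.117)/.0005)),(0,255,0),1)
cv2.line(o,(0,int((.14-.029)/.0005)),(1039,int((.14-.029)/.0005)),(0,255,0),1)
cv2.imwrite('pics/'+sys.argv[1],o[:300,:790])
E
python3 m4.py l1.png
```

```text
knob local x 0.0695 y 0.1856 [128, 119, 42, 46, 1460]
knob local x 0.0694 y 0.0616 [375, 119, 45, 46, 1537]
knob local x 0.0370 y -0.0838 [664, 185, 48, 44, 1563]
```

View pics/l1.png

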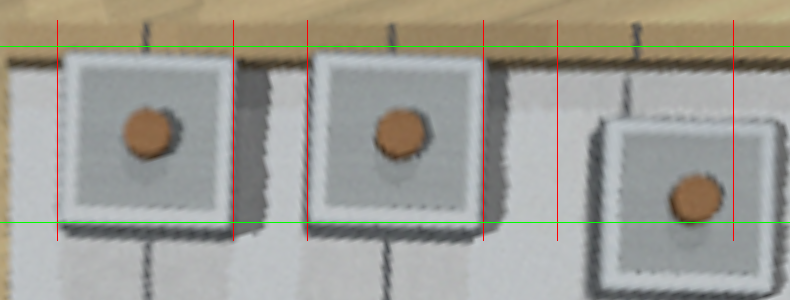

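Tins 1 and 2 stand nearly flush on lines 1 and 2, knobs (147,133) and (400,133). Tin 3 has been knocked to local (0.037,-0.084), knob (695,198), still nearly square. I'll regrip it.

```bash
python3 go.py .5685 -.2738 .16 -18.02
```

```text
t 54.25 pos [ 0.3264 -0.5254  0.1934] rpy [ 1.800e+02 -1.000e-02 -1.816e+01] turn rad -0.002 shift after turn [ 15.24 -31.42   3.34] shift before turn [ 15.16 -31.46   3.34] w 0.0512 F [0.3 0.8 0.5]
```

Emit:
apply_moves(
  moves=[
    [[1,-2,0],0],
    [[2,-4,0],0],
    [[2,-4,0],0],
    [[2,-4,0],0],
    [[2,-4,0],0],
    [[2,-4,0],0],
    [[2,-4,0],0],
    [[1.6,-3.4,0],0],
    [[0.6,-2,1.3],0],
    [[0,0,2],0],
    [[0,0,0],0],
    [[0,0,0],0],
    [[0,0,0],0],
  ],
)

```text
clock: 55.55
ee_pos: [0.5692, -0.2732, 0.1619]
ee_rot: [180.0, -0.1, -18.0]
wrist_force: [0.2, 0.5, 0.3]
width: 0.051
gripper_force: 0.0
```

```bash
python3 go.py .5685 -.2738 .1135 -18.02
```

```text
t 55.55 pos [ 0.5692 -0.2732  0.1619] rpy [ 1.7999e+02 -1.3000e-01 -1.8030e+01] turn rad -0.0 shift after turn [-0.04  0.08  4.84] shift before turn [-0.04  0.08  4.84] w 0.051 F [0.2 0.5 0.3]
```

Emit:
apply_moves(
  moves=[
    [[0,0.1,2],0],
    [[0,0,1.6],0],
    [[0,0,0.9],0],
    [[0,0,0.3],0],
    [[0,0,0],0],
    [[0,0,0],0],
  ],
)

```text
clock: 56.15
ee_pos: [0.5691, -0.2743, 0.1134]
ee_rot: [180.0, -0.1, -18.0]
wrist_force: [-0.2, -0.3, 0.7]
width: 0.0513
gripper_force: 0.0
```

Emit:
apply_moves(
  moves=[
    [[0,0,0],0],
    [[0,0,0],0],
    [[0,0,0],0],
    [[0,0,0],0],
    [[0,0,0],0],
    [[0,0,0],0],
  ],
  gripper=0,
)

```text
clock: 56.75
ee_pos: [0.5688, -0.2742, 0.1134]
ee_rot: [180.0, -0.1, -18.0]
wrist_force: [-1.6, -0.2, 5.7]
width: 0.0212
gripper_force: 58.7
```

```bash
python3 go.py .6084 -.2644 .113 -18.02
```

```text
t 56.75 pos [ 0.5688 -0.2742  0.1134] rpy [ 1.7998e+02 -7.0000e-02 -1.8020e+01] turn rad 0.0 shift after turn [ 3.46 -2.16  0.04] shift before turn [ 3.46 -2.16  0.04] w 0.0212 F [-1.6 -0.2  5.7]
```

Emit:
apply_moves(
  moves=[
    [[0.2,-0.4,0],0],
    [[0.4,-0.6,0],0],
    [[0.4,-0.6,0],0],
    [[0.4,-0.5,0],0],
    [[0.4,-0.1,0],0],
    [[0.5,0,0],0],
    [[0.5,0,0],0],
    [[0.4,0,0],0],
    [[0.2,0,0],0],
    [[0.1,0,0],0],
    [[0.1,0,0],0],
    [[0.1,0,0],0],
    [[0,0,0],0],
  ],
)

```text
clock: 58.05
ee_pos: [0.6065, -0.264, 0.1133]
ee_rot: [179.9, 0.5, -18.1]
wrist_force: [-9.4, 3.3, 12.0]
width: 0.0206
gripper_force: 59.7
```

```bash
python3 go.py .6084 -.2644 .113 -18.02
```

```text
t 58.05 pos [ 0.6065 -0.264   0.1133] rpy [179.92   0.52 -18.05] turn rad -0.001 shift after turn [ 0.2  -0.02  0.03] shift before turn [ 0.2  -0.02  0.03] w 0.0206 F [-9.4  3.3 12. ]
```

Emit:
apply_moves(
  moves=[
    [[0.1,0,0],0],
    [[0.1,0,0],0],
    [[0.1,0,0],0],
    [[0.1,0,0],0],
    [[0,0,0],0],
  ],
)

```text
clock: 58.55
ee_pos: [0.6068, -0.2645, 0.1133]
ee_rot: [179.9, 1.0, -18.0]
wrist_force: [-17.4, 5.5, 16.1]
width: 0.0209
gripper_force: 60.1
```

Emit:
apply_moves(
  moves=[
    [[-0.2,0,0],0],
    [[0,0,0],0],
    [[0,0,0],0],
    [[0,0,0],0],
    [[0,0,0],0],
  ],
  gripper=0.6,
)

```text
clock: 59.05
ee_pos: [0.6126, -0.265, 0.1119]
ee_rot: [-180.0, 0.0, -18.0]
wrist_force: [-0.1, 0.5, -0.6]
width: 0.0511
gripper_force: 0.0
```

Emit:
apply_moves(
  moves=[
    [[0,0,-1],0],
    [[0,0,-2.5],0],
    [[0,0,-3],0],
    [[0,0,-1.5],0],
    [[-3,1.5,0],0],
    [[-4,2.5,0],0],
    [[-4,2.5,0],0],
    [[-4,2.5,0],0],
    [[-4,2.5,0],0],
    [[0,4,0],0],
    [[0,4,0],0],
    [[0,4,0],0],
    [[0,4,0],0],
    [[0,4,0],0],
    [[0,2,0],0],
    [[0,0,0],0],
  ],
)

```text
clock: 60.65
ee_pos: [0.327, -0.5272, 0.1925]
ee_rot: [180.0, -0.0, -18.2]
wrist_force: [0.2, 1.3, 0.2]
width: 0.0509
gripper_force: 0.0
```

```bash
python3 m4.py l2.png; python3 - <<'E'
import re
s=open('m4.py').read().replace("sh(.110)","sh(.07)").replace("for s in(-.044,.044)","for s in(-.044,0,.044)")
open('m5.py','w').write(s.replace("o[:300,:790]","cv2.resize(o[180:300,:790],(790,360))"))
E
python3 m5.py l3.png
```

```text
knob local x 0.0695 y 0.1856 [128, 119, 42, 46, 1462]
knob local x 0.0701 y -0.0628 [622, 118, 47, 45, 1541]
knob local x 0.0694 y 0.0617 [375, 120, 45, 45, 1541]
knob local x 0.0701 y -0.0628 [622, 118, 47, 45, 1539]
knob local x 0.0695 y 0.1856 [128, 120, 42, 45, 1462]
knob local x 0.0693 y 0.0617 [375, 120, 44, 45, 1537]
```

View pics/l3.png

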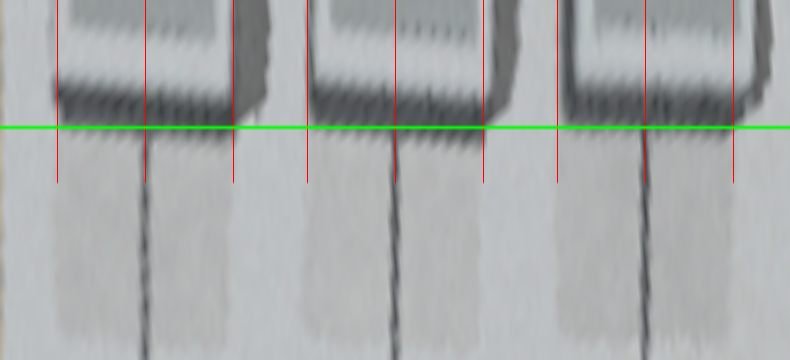

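The centre lines coincide with the dark lines at z=0.07 and the tins are centred within about 1 mm. The front edges of tins 1 and 2 are slanted by about 2 mm over 88 mm. Squaring them all with a low, two-finger push on the front faces.

```bash
python3 go.py .5342 -.2403 .15 -18.02
```

```text
t 60.75 pos [ 0.3278 -0.5249  0.1925] rpy [-1.7999e+02 -1.0000e-02 -1.8090e+01] turn rad -0.001 shift after turn [ 10.82 -33.45   4.25] shift before turn [ 10.78 -33.46   4.25] w 0.0513 F [0.  0.5 0.9]
```

Emit:
apply_moves(
  moves=[
    [[0.8,-2,0],0],
    [[1.2,-4,0],0],
    [[1.2,-4,0],0],
    [[1.2,-4,0],0],
    [[1.2,-4,0],0],
    [[1.2,-4,0],0],
    [[1.2,-4,0],0],
    [[1.2,-4,0],0],
    [[1.6,-3.4,1],0],
    [[0,0,3],0],
    [[0,0,0],0],
    [[0,0,0],0],
    [[0,0,0],0],
  ],
)

```text
clock: 62.05
ee_pos: [0.5345, -0.241, 0.154]
ee_rot: [180.0, -0.1, -18.0]
wrist_force: [-1.3, -0.5, 0.9]
width: 0.0514
gripper_force: 0.0
```

```bash
python3 go.py .5342 -.2403 .083 -18.02
```

```text
t 62.05 pos [ 0.5345 -0.241   0.154 ] rpy [ 1.7999e+02 -1.4000e-01 -1.8030e+01] turn rad -0.0 shift after turn [-0.05 -0.06  7.1 ] shift before turn [-0.05 -0.06  7.1 ] w 0.0514 F [-1.3 -0.5  0.9]
```

Emit:
apply_moves(
  moves=[
    [[0,0,2],0],
    [[0,0,2],0],
    [[0,0,2],0],
    [[0,0,1],0],
    [[0,0,0],0],
    [[0.5,0,0],0],
    [[0.5,0,0],0],
    [[0.4,0,0],0],
    [[0.3,0,0],0],
    [[0.1,0,0],0],
    [[0.1,0,0],0],
    [[0,0,0],0],
  ],
)

```text
clock: 63.25
ee_pos: [0.5522, -0.2465, 0.0823]
ee_rot: [180.0, 0.0, -18.0]
wrist_force: [-0.3, -0.4, -0.8]
width: 0.0516
gripper_force: 0.0
```

Emit:
apply_moves(
  moves=[
    [[0.1,0,0],0],
    [[0.1,0,0],0],
    [[0.1,0,0],0],
    [[0.1,0,0],0],
    [[0,0,0],0],
  ],
)

```text
clock: 63.75
ee_pos: [0.5548, -0.2475, 0.0822]
ee_rot: [180.0, 0.2, -18.1]
wrist_force: [-3.3, 1.9, 3.1]
width: 0.0516
gripper_force: 2.0
```

Emit:
apply_moves(
  moves=[
    [[0.1,0,0],0],
    [[0.1,0,0],0],
    [[0.1,0,0],0],
    [[0.1,0,0],0],
    [[0,0,0],0],
  ],
)

```text
clock: 64.25
ee_pos: [0.5555, -0.2483, 0.0822]
ee_rot: [180.0, 0.6, -18.1]
wrist_force: [-10.4, 4.1, 8.0]
width: 0.0514
gripper_force: 5.8
```

Emit:
apply_moves(
  moves=[
    [[0.1,0,0],0],
    [[0.1,0,0],0],
    [[0.1,0,0],0],
    [[0.1,0,0],0],
    [[0,0,0],0],
  ],
)

```text
clock: 64.75
ee_pos: [0.5553, -0.2483, 0.0822]
ee_rot: [179.9, 1.1, -18.1]
wrist_force: [-18.7, 8.1, 14.8]
width: 0.0513
gripper_force: 10.5
```

Emit:
apply_moves(
  moves=[
    [[-1,0,0],0],
    [[-2,0,0],0],
    [[-1,0,0],0],
    [[0,-2.5,0],0],
    [[0,-4,0],0],
    [[0,-4,0],0],
    [[0,-2,0],0],
    [[0,0,0],0],
    [[0,0,0],0],
  ],
)

```text
clock: 65.65
ee_pos: [0.5648, -0.1188, 0.0823]
ee_rot: [-180.0, -0.1, -18.0]
wrist_force: [-0.5, -0.6, 0.3]
width: 0.0509
gripper_force: 0.0
```

```bash
python3 go.py .5942 -.1287 .083 -18.02
```

```text
t 65.65 pos [ 0.5648 -0.1188  0.0823] rpy [-1.7999e+02 -6.0000e-02 -1.7970e+01] turn rad 0.001 shift after turn [ 3.1   0.04 -0.07] shift before turn [ 3.1   0.04 -0.07] w 0.0509 F [-0.5 -0.6  0.3]
```

Emit:
apply_moves(
  moves=[
    [[0.8,0,0],0.001],
    [[0.8,0,0],0],
    [[0.6,0,0],0],
    [[0.4,0,0],0],
    [[0.1,0,0],0],
    [[0.1,0,0],0],
    [[0.1,0,0],0],
    [[0.1,0,0],0],
    [[0.1,0,0],0],
    [[0.1,0,0],0],
    [[0,0,0],0],
  ],
)

```text
clock: 66.75
ee_pos: [0.5927, -0.1288, 0.0823]
ee_rot: [179.9, 0.2, -18.1]
wrist_force: [-5.2, 1.8, 4.0]
width: 0.0511
gripper_force: 2.7
```

Emit:
apply_moves(
  moves=[
    [[0.1,0,0],0],
    [[0.1,0,0],0],
    [[0.1,0,0],0],
    [[0.1,0,0],0],
    [[0.1,0,0],0],
    [[0.1,0,0],0],
    [[0,0,0],0],
  ],
)

```text
clock: 67.45
ee_pos: [0.5939, -0.1304, 0.0822]
ee_rot: [179.8, 0.8, -18.2]
wrist_force: [-14.9, 4.6, 11.7]
width: 0.0512
gripper_force: 7.8
```

Emit:
apply_moves(
  moves=[
    [[0.1,0,0],0],
    [[0.1,0,0],0],
    [[0.1,0,0],0],
    [[0,0,0],0],
  ],
)

```text
clock: 67.85
ee_pos: [0.5939, -0.1305, 0.0822]
ee_rot: [179.8, 1.2, -18.2]
wrist_force: [-21.9, 8.5, 17.1]
width: 0.051
gripper_force: 11.6
```

Emit:
apply_moves(
  moves=[
    [[-1,0,0],0],
    [[-2,0,0],0],
    [[-1.5,0,0],0],
    [[0,-2.5,0],0],
    [[0,-4,0],0],
    [[0,-4,0],0],
    [[0,-2,0],0],
    [[0,0,0],0],
    [[0,0,0],0],
  ],
)

```text
clock: 68.75
ee_pos: [0.5992, 0.0012, 0.0821]
ee_rot: [180.0, 0.0, -18.1]
wrist_force: [0.5, -0.2, -0.8]
width: 0.0516
gripper_force: 0.0
```

```bash
python3 go.py .6329 -.0095 .083 -18.02
```

```text
t 68.75 pos [0.5992 0.0012 0.0821] rpy [180.     0.   -18.05] turn rad -0.001 shift after turn [ 3.53 -0.03 -0.09] shift before turn [ 3.53 -0.03 -0.09] w 0.0516 F [ 0.5 -0.2 -0.8]
```

Emit:
apply_moves(
  moves=[
    [[0.8,0,0],0],
    [[0.8,0,0],0],
    [[0.8,0,0],0],
    [[0.6,0,0],0],
    [[0.2,0,0],0],
    [[0.1,0,0],0],
    [[0.1,0,0],0],
    [[0.1,0,0],0],
    [[0.1,0,0],0],
    [[0.1,0,0],0],
    [[0,0,0],0],
  ],
)

```text
clock: 69.85
ee_pos: [0.6323, -0.0107, 0.0821]
ee_rot: [179.9, 0.3, -18.1]
wrist_force: [-6.2, 0.7, 2.9]
width: 0.0514
gripper_force: 2.8
```

Emit:
apply_moves(
  moves=[
    [[0.1,0,0],0],
    [[0.1,0,0],0],
    [[0.1,0,0],0],
    [[0.1,0,0],0],
    [[0.1,0,0],0],
    [[0.1,0,0],0],
    [[0.1,0,0],0],
    [[0,0,0],0],
  ],
)

```text
clock: 70.65
ee_pos: [0.6328, -0.0116, 0.0821]
ee_rot: [179.7, 1.0, -18.1]
wrist_force: [-20.9, 8.0, 14.0]
width: 0.0513
gripper_force: 11.2
```

Back off, rise and clear the view.

Emit:
apply_moves(
  moves=[
    [[-1,0,0],0],
    [[-2,0,0],0],
    [[-2,0,-1],0],
    [[0,0,-3],0],
    [[0,0,-4],0],
    [[0,0,-4],0],
    [[-2,3,0],0],
    [[-1,4,0],0],
    [[-1,4,0],0],
    [[-1,4,0],0],
    [[-1,4,0],0],
    [[-1,4,0],0],
    [[-1,4,0],0],
    [[-1,4,0],0],
    [[-1,4,0],0],
    [[-1,4,0],0],
    [[-1,4,0],0],
    [[-1,4,0],0],
    [[-1,4,0],0],
    [[-1,4,0],0],
  ],
)

```text
clock: 72.65
ee_pos: [0.2795, -0.4753, 0.2028]
ee_rot: [179.9, -0.1, -18.1]
wrist_force: [0.2, -0.2, -0.2]
width: 0.0513
gripper_force: 0.0
```

Emit:
apply_moves(
  moves=[
    [[-1,4,0],0],
    [[-1,2,0],0],
    [[0,0,0],0],
    [[0,0,0],0],
  ],
)

```text
clock: 73.05
ee_pos: [0.2424, -0.5245, 0.2022]
ee_rot: [180.0, -0.0, -18.1]
wrist_force: [0.6, 0.2, 0.1]
width: 0.0515
gripper_force: 0.0
```

```bash
python3 m5.py l5.png; python3 - <<'E'
from h import *
T=robot.grab_frame('top');save(T,'x.png');print(robot.state()['clock'],robot.state()['ee_pos'])
a=cv2.resize(cv2.imread('pics/l5.png'),(790,360));b=cv2.resize(cv2.imread('pics/x.png')[170:300,80:240],(296,240));c=cv2.resize(cv2.imread('pics/x.png')[100:290,240:500],(328,240))
o=np.zeros((600,790,3),np.uint8);o[:360]=a;o[360:,:296]=b;o[360:,300:628]=c;cv2.imwrite('pics/f.png',o)
E
```

```text
knob local x 0.0709 y 0.1858 [128, 116, 42, 45, 1466]
knob local x 0.0705 y 0.0616 [375, 117, 44, 45, 1532]
knob local x 0.0705 y -0.0628 [623, 117, 46, 44, 1545]
73.15 [ 0.24311673 -0.52375492  0.20249453]
```

View pics/f.png

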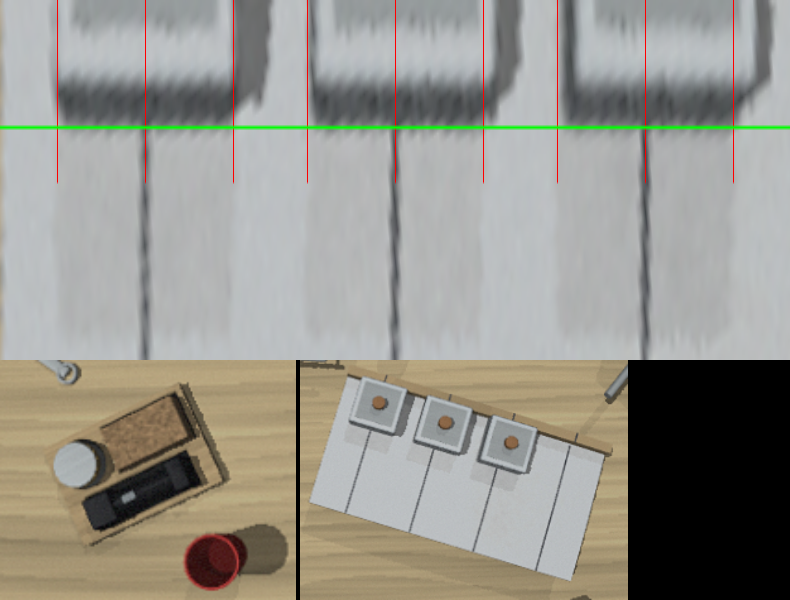

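All three tins are flush, square and on their lines to about 1 mm. The torch, block and wax tin sit in their cut-outs, and the cup is untouched. Handing in.

```bash
python3 -c "
from workcell import robot
print(robot.job_done())"
```

```text
the job is handed in; nothing more can be done
None
```

The job is handed in at 73 s: the torch, block and wax tin are in their cut-outs, and the three tins present stand square against the batten on lines 1–3, centred to within about 2 mm by the camera; the verdict was not shown.

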